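# Press in the dowel and hold the centre punch on the staking mark

## Task

The headed dowel in the bearing housing has to be pressed in and staked. Pull the press's sprung lever towards the work until the dowel's head is fully home against the housing, then ease the lever slowly back to its rest without letting it fly; after that take the centre punch (the longest tool in the wooden stand) and set its point on the crossed lines scribed on the housing's top, upright and pressed down lightly with a few newtons, ready for the hammer. Finish while still holding the punch there, and leave the other tools and things alone.

Things in the scene. Friction and masses are not known exactly. Their poses are not given: they have to be found in the camera images.
- press: Grey cast pin press on the bench, 214 mm long (x), 124 mm wide over the lugs. Origin on the bench below the lever pivot; z up, x along the ram's line, away from the work: anvil and aluminium housing lie at -x (housing 52x52 mm, centre at x -86 mm, top 82 mm high). At the origin two cheeks, 46 mm wide over all, x -36 to +60 mm, 92 mm high with screw heads.
- lever (a joint): Hand lever, rad. 0: at rest, leaning 0.5 rad away from the work (top to the press's +x); grows as the grip is pulled to the work (-x), stop at 0.72. A spring always pulls it back to 0 (2.5 N at the grip at rest, 6 N at full stroke; about 9 N while driving the dowel); let go, it flies back. The ram meets the dowel at 0.27 to 0.37 rad (rack and pinion, 30 mm a rad) and has it home at about 0.67.
- lever_pivot (a point): Point on the hinge axis of the lever, 26 mm above the bench; the axis is the press's y.
- lever_grip (a point): Middle of the right half (press's -y) of the T-bar handle on the lever, on the bar's axis: black rubber bar, 18 mm thick, 134 mm long, along the press's y; this point is 40 mm from the lever's middle, 160 mm from the hinge axis, 166 mm above the bench at rest. Take it from above with the fingers in front of and behind the bar: it turns between them as the lever swings.
- dowel (a joint): Headed steel dowel (shank 9 mm, head 16 mm wide, 4 mm thick) in the housing's face towards the ram, 62 mm above the bench, m: 0 is 12 mm proud, 0.012 fully home with its head against the face; it starts at 0 to 0.003. It goes in stiffly (14 N) and stays where it is pushed; it is pushed by the ram.
- stake_mark (a point): Staking mark on the housing's flat top, 82 mm above the bench: crossing of two scribed lines (22 mm long) inside a scribed circle of 12 mm diameter, with a small pop dot at the centre; axes as the press's.
- stand: Fixed wooden tool stand, 86x214 mm, about 95 mm high, with three square holes 70 mm apart along its y; tools stand in them points down, all leaning 20 to 25 degrees with their heads towards its -x (to the robot at yaw 0). The 14.5 mm holes are in a rail that covers a tool from 24 to 60 mm above its tip; the tip stands on a board. Origin: centre of its underside.
- centre_punch: Centre punch: longest of the three tools, bright steel, round, 12 mm thick, 130 mm long, dark knurled rings from 58 to 112 mm above the tip, tapered point (last 28 mm) at the lower end. 90 g. Origin at the tip, z along it from tip to head. It may stand in any of the holes; draw it out along its own axis (clear of the rail after 60 mm).
- punch_tip (a point): Tip of the centre punch (same point as its origin).
- pin_punch: Pin punch: thinner (8.4 mm) and shorter (106 mm), slim flat nose, dark steel. Leave it in its hole. Origin at the tip.
- cold_chisel: Cold chisel: thicker (13.5 mm, eight-sided), 117 mm long, flat blade, dark steel. Leave it in its hole. Origin at the edge.
- oil_can: Bystander: oil can with thin spout, 156 mm tall; leave it alone. Origin at the centre of its underside.
- spool: Bystander: turned steel spacer, 34 mm wide, 54 mm tall; leave it alone. Origin at the centre of its underside.
- nut_a: Bystander: hex nut, 35 mm; leave it alone. Origin at the centre of its underside.
- nut_b: Bystander: hex nut, 32 mm; leave it alone. Origin at the centre of its underside.
- pulley_b: Bystander: V-belt pulley lying flat, 102 mm; leave it alone. Origin at the centre of its underside.
- tape: Bystander: pocket tape measure, 78x36x60 mm; leave it alone. Origin at the centre of its underside.
- housing: The aluminium bearing housing in the press, fixed. Origin on the bench below its centre, 86 mm from the press origin along -x; axes as the press's. Top 82 mm above the bench; the dowel is in its +x face.

How it is judged:
By the outcome, as a careful person would: the job done as asked, in the order asked, and still so for the second after the job is handed in, while the arm keeps its last pose, push and grip.
It also fails if it takes over 67 s, if anything falls off the work surface, if the arm or the gripper's body presses on something with over 40 N, if the wrist force passes 120 N, or if a joint passes its speed limit or range.

## Robot

A 6-joint arm with a two-finger parallel gripper is mounted at the origin on a cart in front of the work surface, level with it; the furniture and walls round the work are solid. World frame = base frame: x ahead of the robot, y to its left, z up, the work surface at z = 0. Lengths are in mm, angles in degrees, forces in N, time in s.
With the tool pointing down it reaches from about 300 to 825 mm from the base axis. Payload 5.4 kg.
Tool frame: the origin (TCP) lies at the very end of the fingers, on their centre line; the grasp point (between the pads) lies 19 mm behind it; z points along the fingers, y is the line along which they close (so a half turn about z gives the same grasp; the last joint's range is limited). The gripper opens to 92 mm and grips with 3 to 60 N. Pads are 20 mm wide; open, the fingers measure 128 mm over their backs; the gripper's body (75 mm by 189 mm) begins 69 mm behind the grasp point.
Start: joints at [55.227, 9.076, 91.501, -0, 79.423, -12.038], TCP at [222.227, 530.303, 188.201] pointing down, gripper open.
Joint ranges: [-166.64, 166.64], [-54.1, 131.32], [10.49, 154.53], [-73.88, 253.88], [9.74, 151.15], [-171.62, 171.62]. Speed limits (degrees/s): [147.25, 147.25, 180, 180, 180, 180].

## Interface

Orientations are given as a 3x3 rotation matrix whose columns are the frame's x, y, z axes.
In Python, from workcell import get_obs, capture, camera_info, close_job gives the robot as it stands.
- The arm moves only by the shell command python3 -m inch 'ROWS'. ROWS is a JSON object of lists of equal length, an entry for each row: "gripper": the closure in counts, from 0 (fully open) to 255 (shut); "dp": the shift along the tool's x, y, z in mm, a list of three; "twist": the turn about the tool's z in degrees. A call has 1 to 5 rows; each row is the pose to reach, as a shift and turn from the pose commanded when the call began, along the tool's axes at that moment; what a row does not reach only later rows make up. A row lasts 1/12 s, in which the tool goes at most 41.7 mm and 7.16 degrees, less where a joint would pass 70% of its speed; a pose out of reach is approached as far as the arm can. A call with a gripper value outside its range is refused whole. The fingers move at their own pace and stop on an object; the grip force is fixed at half the most. Time passes only in rows, so rows that repeat a pose let the fingers close. It gives the time, the measured TCP pose, the force, the opening and the grip force at its end, in the units of the state.
- get_obs(): the state, without advancing time (a new reading comes with each control period).
- capture(name): name is "scene" or "top"; returns (picture, depth): 480x640x3 uint8, red, green, blue; 480x640 float32, mm along the optical axis (not along the pixel's ray), 0 where there is no reading.
- camera_info(name): a dict with "fx", "fy", "cx", "cy" (pixels), "world_to_cam" (4x4, takes a point from world to camera coordinates). Camera axes: x right, y down, z forward; pixel columns grow to the right and rows downward; lengths in mm; the calibration is good to about 2 mm. A picture is of the moment at which its call begins. camera_info takes no time and is no camera call.
- close_job(): hands the job in; it is judged then, once.
The state is a dict: "time_s": time; "joint_positions": joint angles; "qd": joint speeds; "joint_torque": joint torques, N m; "position": TCP position; "tcp_rot": TCP orientation; "ft_force": force on the tool from outside, world axes, zero at the start; "torque": the same for the moment, N m; "opening": finger opening in mm; "gripper_force": force on a finger pad.
Only numpy, scipy, OpenCV 4.12 (cv2) and the standard library are available. Lean on these libraries where they do the work, as an engineer would, in place of code of your own. Each camera call takes 0.05 s, during which the arm holds its last target. There are 200 camera calls.

## Working session

There is one attempt and no reset: what is moved stays moved. The work goes in short steps, Python scripts to look and compute and a shell command to move; the robot and the scene stay as the last step left them, time stands still between calls to the robot, and variables do not carry over. Pictures are saved under pics/ and viewed, at most 10 in all, crops included, and the job is handed in when it is done.

```bash
mkdir -p pics; ls; cat > h.py <<'E'
import numpy as np, cv2
from workcell import get_obs, capture, camera_info, close_job
def w(name,u,v,z=None,d=None):
    c=camera_info(name);T=np.linalg.inv(np.array(c["world_to_cam"]))
    r=np.array([(u-c["cx"])/c["fx"],(v-c["cy"])/c["fy"],1.])
    o=T[:3,3];k=T[:3,:3]@r
    s=d if d is not None else (z-o[2])/k[2]
    return o+s*k
def px(name,p):
    c=camera_info(name);q=np.array(c["world_to_cam"])@np.r_[p,1]
    return np.array([c["fx"]*q[0]/q[2]+c["cx"],c["fy"]*q[1]/q[2]+c["cy"]])
E
python3 - <<'E'
from h import *
for n in("scene","top"):
    p,d=capture(n);cv2.imwrite(f"pics/{n}0.png",p[:,:,::-1]);np.save(f"{n}0.npy",d)
    c=camera_info(n);print(n,c["fx"],np.round(np.linalg.inv(np.array(c["world_to_cam"])),2))
o=get_obs();print(o)
E
```

```text
pics
scene 491.0766264998743 [[ 9.1000e-01 -2.4000e-01  3.5000e-01  1.8324e+02]
 [-4.2000e-01 -5.4000e-01  7.3000e-01 -8.3249e+02]
 [ 1.0000e-02 -8.1000e-01 -5.9000e-01  7.9255e+02]
 [ 0.0000e+00  0.0000e+00  0.0000e+00  1.0000e+00]]
top 552.3040006595369 [[-1.30000e-01 -9.40000e-01  3.20000e-01  1.39210e+02]
 [-9.90000e-01  1.20000e-01 -5.00000e-02  7.96600e+01]
 [ 1.00000e-02 -3.30000e-01 -9.50000e-01  1.47193e+03]
 [ 0.00000e+00  0.00000e+00  0.00000e+00  1.00000e+00]]
{'time_s': 0.1, 'joint_positions': array([ 5.52275806e+01,  9.10630862e+00,  9.15649500e+01, -5.45901221e-04,
        7.94229026e+01, -1.20357916e+01]), 'qd': array([-0.06249984,  0.05409212, -0.18771033,  0.07864935,  0.0951721 ,
       -0.10670291]), 'joint_torque': array([-2.37246768e-04, -3.86501241e+01, -3.22961032e+01,  7.03052455e-02,
        3.39133234e-02, -7.23798826e-05]), 'position': array([221.88569271, 529.80760759, 187.34426052]), 'tcp_rot': array([[-9.22291724e-01,  3.86493352e-01, -9.29581027e-04],
       [ 3.86494326e-01,  9.22290789e-01, -1.35528880e-03],
       [ 3.33533907e-04, -1.60924944e-03, -9.99998650e-01]]), 'ft_force': array([0.2421678 , 0.00532327, 0.22044696]), 'torque': array([-0.00151273,  0.01484304, -0.0258701 ]), 'gripper_force': 0.0, 'opening': 92.17106402908469}
```

View pics/scene0.png

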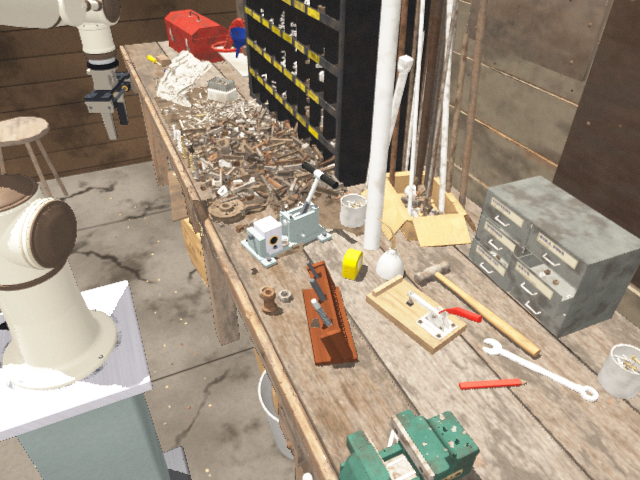

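View pics/top0.png

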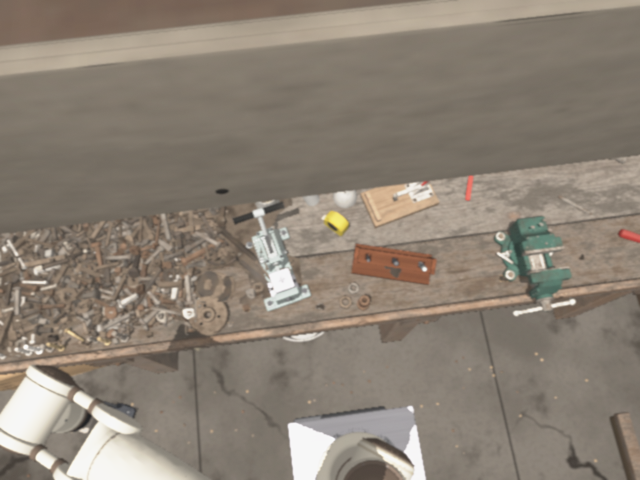

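```bash
python3 - <<'E'
import cv2
p=cv2.imread("pics/top0.png")[190:320,220:450];cv2.imwrite("pics/t1.png",cv2.resize(p,None,fx=3.4,fy=3.4,interpolation=cv2.INTER_CUBIC))
p=cv2.imread("pics/scene0.png")[150:370,230:400];cv2.imwrite("pics/s1.png",cv2.resize(p,None,fx=2.7,fy=2.7,interpolation=cv2.INTER_CUBIC))
E
```

```text
(no output)
```

View pics/t1.png

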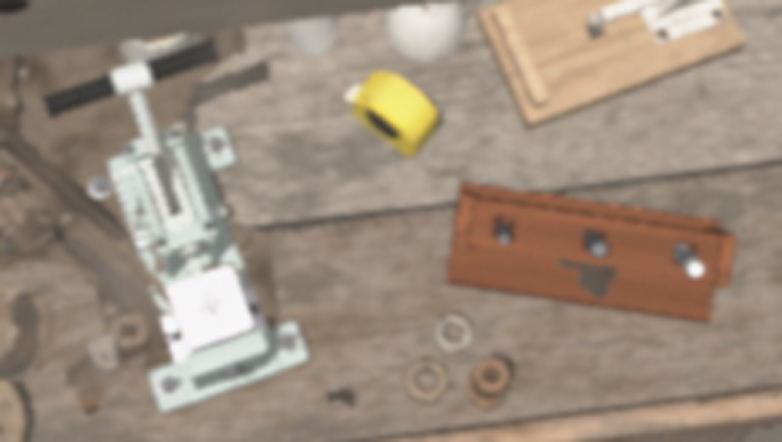

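View pics/s1.png

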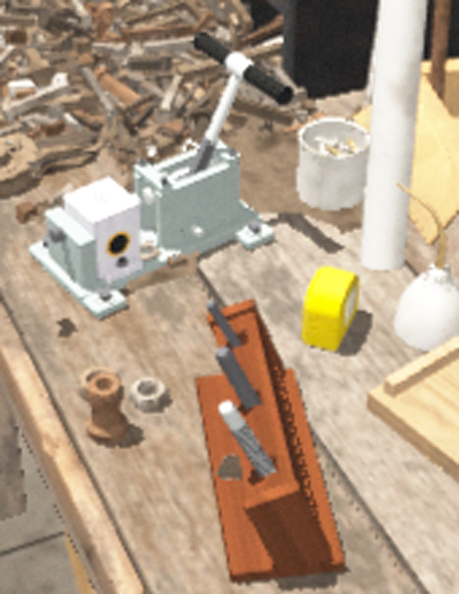

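```bash
python3 - <<'E'
from h import *
np.set_printoptions(precision=1,suppress=True)
t=lambda u,v,z:w("top",220+u/3.4,190+v/3.4,z)
s=lambda u,v,z:w("scene",230+u/2.7,150+v/2.7,z)
print("barT",t(48,105,170),t(215,55,170),"S",s(200,42,168),s(288,95,168))
print("midT",t(132,78,172),s(240,62,172))
print("markT",t(211,307,82)); 
print("foot",t(170,385,10),t(292,342,10),t(220,145,10),t(100,186,10))
print("housing top corners T",t(168,288,82),t(235,266,82),t(255,322,82),t(182,345,82),"S",s(63,200,82),s(105,178,82),s(140,208,82),s(97,232,82))
# punch head via depth+triang
for n,u,v in(("top",424.4,268.8),("scene",314.4,301.1)):
    d=np.load(n+"0.npy");print(n,d[int(v)-2:int(v)+3,int(u)-2:int(u)+4]); 
    print([w(n,u,v,z) for z in(100,115,130,145)])
def tri(a,b):
    A=[];B=[]
    for n,(u,v) in(("top",a),("scene",b)):
        c=camera_info(n);T=np.linalg.inv(np.array(c["world_to_cam"]));k=T[:3,:3]@[(u-c["cx"])/c["fx"],(v-c["cy"])/c["fy"],1.];k/=np.linalg.norm(k)
        P=np.eye(3)-np.outer(k,k);A.append(P);B.append(P@T[:3,3])
    x=np.linalg.solve(A[0]+A[1],B[0]+B[1]);return x,np.linalg.norm(A[0]@x-B[0])
print("head",tri((424.4,268.8),(314.4,301.1)))
T=lambda u,v:(220+u/3.4,190+v/3.4)
S=lambda u,v:(230+u/2.7,150+v/2.7)
print("hole",tri(T(684,253),S(262,472)))
print("tape side; stand corners",t(463,185,95),t(448,283,0),t(710,320,0),t(733,236,95))
print("stand S",s(232,578,0),s(343,570,0),s(197,378,0))
print("holes T",t(503,233,60),t(597,246,60),t(686,258,60))
E
```

```text
barT [644.1 230.1 170. ] [667.6 103.7 170. ] S [639.9 226.  168. ] [673.8 100.9 168. ]
midT [656.5 166.6 172. ] [656.1 167.9 172. ]
markT [498.9 130.7  82. ]
foot [458.9 172.2  10. ] [480.7  72.6  10. ] [652.8 111.2  10. ] [630.3 212.2  10. ]
housing top corners T [518.  161.6  82. ] [528.6 109.   82. ] [482.9  98.9  82. ] [472.4 155.6  82. ] S [465.2 143.   82. ] [513.2 161.4  82. ] [525.7 102.4  82. ] [477.   83.4  82. ]
top [[1384.2 1381.3 1388.  1446.7 1443.  1444.1]
 [1378.  1375.5 1376.1 1375.  1444.2 1444. ]
 [1374.8 1369.6 1376.  1375.2 1443.2 1440.8]
 [1370.7 1376.  1377.4 1373.7 1448.4 1440.5]
 [1375.9 1378.1 1376.  1374.4 1443.7 1438.8]]
[array([ 476.7, -236.3,  100. ]), array([ 473. , -232.9,  115. ]), array([ 469.3, -229.4,  130. ]), array([ 465.6, -226. ,  145. ])]
scene [[1112.5  924.1  922.4  921.3 1018.7 1019.1]
 [ 925.2  922.7  921.3  920.6  922.6 1019.1]
 [ 920.9  919.1  918.3  920.4  917.2  918.6]
 [ 918.7  918.1  917.7  918.7  920.9  921.7]
 [ 919.9  915.6  918.1  918.5  918.6  925.6]]
[array([ 483.5, -185.5,  100. ]), array([ 477. , -199.5,  115. ]), array([ 470.5, -213.5,  130. ]), array([ 464. , -227.5,  145. ])]
head (array([ 465.3, -226.2,  143.6]), np.float64(0.6357154473927286))
hole (array([ 491.8, -234.7,   77.6]), np.float64(3.116914637580293))
tape side; stand corners [566.2 -72.6  95. ] [514.9 -58.5   0. ] [ 457.  -263.1    0. ] [ 498.9 -271.2   95. ]
stand S [ 455.5 -256.5    0. ] [ 534.2 -283.8    0. ] [517.7 -47.3   0. ]
holes T [ 534.  -101.6   60. ] [ 513.9 -172.9   60. ] [ 495.3 -240.1   60. ]
```

```bash
python3 - <<'E'
from h import *
np.set_printoptions(precision=0,suppress=True)
for n in("top","scene"):
    d=np.load(n+"0.npy");c=camera_info(n);T=np.linalg.inv(np.array(c["world_to_cam"]))
    v,u=np.mgrid[:480,:640]
    P=np.stack([(u-c["cx"])/c["fx"]*d,(v-c["cy"])/c["fy"]*d,d],-1)@T[:3,:3].T+T[:3,3]
    P[d==0]=np.nan
    print(n,"beam/pix",[P[b,a] for a,b in((300,180),(300,100),(200,215),(400,60))] if n=="top" else [P[b,a] for a,b in((383,100),(385,220),(375,240),(350,205),(353,196),(340,120),(335,170),(300,60),(320,178))])
    Q=P.reshape(-1,3);Q=Q[np.isfinite(Q[:,0])]
    m=(Q[:,0]>350)&(Q[:,0]<900)&(Q[:,1]>-300)&(Q[:,1]<350)&(Q[:,2]>190)&(Q[:,2]<700)
    q=Q[m];
    # per y bin min x
    for y in range(-300,350,50):
        k=q[(q[:,1]>=y)&(q[:,1]<y+50)]
        if len(k): print(y,len(k),np.percentile(k[:,0],[0,1,10]),k[:,2].min(),k[:,2].max())
E
```

```text
top beam/pix [array([ 342.,   71., 1029.]), array([ 342.,   66., 1155.]), array([715., 333.,  61.]), array([ 342.,    3., 1187.])]
scene beam/pix [array([782.,  95., 373.]), array([815.,  81.,  36.]), array([742.,   9.,  40.]), array([760., 179.,  41.]), array([769., 181.,  67.]), array([796., 330., 228.]), array([788., 333.,  68.]), array([812., 655., 303.]), array([651., 151., 167.])]
0 34 [756. 756. 759.] 190.1204198235548 211.64914036254822
50 1428 [746. 748. 756.] 190.63406183290124 403.5315618827617
100 1876 [763. 767. 779.] 214.1068815869304 572.8538264048622
150 342 [791. 793. 798.] 273.0142943153586 572.1073674611088
200 327 [883. 884. 886.] 190.86026848915537 426.67762137687595
300 5082 [785. 787. 792.] 190.16690632091877 542.6229735396698
```

```bash
cat > g.py <<'E'
import sys
from h import *
def go(x,y,z,yaw=None):
    o=get_obs();R=np.array(o["tcp_rot"]);d=R.T@(np.array([x,y,z])-o["position"])
    a=np.degrees(np.arctan2(R[1,1],R[0,1]));tw=0 if yaw is None else -((yaw-a+90)%180-90)
    print("t",round(o["time_s"],2),"pos",np.round(o["position"],1),"yaw %.1f"%a,"F",np.round(o["ft_force"],1),"op %.1f"%o["opening"],"-> dp",np.round(d,1),"tw %.1f"%tw)
if __name__=="__main__": go(*map(float,sys.argv[1:]))
E
python3 -m inch '{"gripper":[120,120,120,120,120],"dp":[[-40,-10,-40],[-80,-20,-40],[-120,-31,-40],[-160,-41,-40],[-200,-52,-40]],"twist":[7,14,21,28,35]}'; python3 g.py 648 206 225 12.6
```

```text
time_s: 0.52
position: [379.0, 410.6, 228.3]
tcp_rot: [[-0.529, 0.848, 0.0], [0.848, 0.529, 0.0], [0.0, 0.0, -1.0]]
ft_force: [-0.3, 0.5, -0.3]
opening: 60.8
gripper_force: 0.0
t 0.52 pos [379.  410.6 228.3] yaw 32.0 F [-0.3  0.5 -0.3] op 60.8 -> dp [-315.9  120.     3.3] tw 19.4
```

```bash
python3 -m inch '{"gripper":[120,120,120,120,120],"dp":[[-38,14,0],[-76,28,0],[-114,42,0],[-152,56,0],[-190,71,0]],"twist":[6,12,19.4,19.4,19.4]}'; python3 g.py 648 206 225 12.6
```

```text
time_s: 0.93
position: [540.4, 287.4, 227.7]
tcp_rot: [[-0.222, 0.975, -0.001], [0.975, 0.222, -0.0], [0.0, -0.001, -1.0]]
ft_force: [0.2, 0.8, 0.1]
opening: 48.7
gripper_force: 0.0
t 0.93 pos [540.4 287.4 227.7] yaw 12.8 F [0.2 0.8 0.1] op 48.7 -> dp [-103.3   86.9    2.6] tw 0.2
```

```bash
python3 -m inch '{"gripper":[120,120,120,120,120],"dp":[[-31,26,0],[-62,52,0],[-93,76,0],[-93,76,0],[-93,76,0]],"twist":[0,0,0,0,0]}'; python3 g.py 648 206 147 12.6
python3 - <<'E'
from h import *
p,d=capture("scene");cv2.imwrite("pics/s2.png",cv2.resize(p[100:300,230:400,::-1],None,fx=3,fy=3,interpolation=cv2.INTER_CUBIC))
E
```

```text
time_s: 1.35
position: [634.8, 213.6, 226.7]
tcp_rot: [[-0.22, 0.976, -0.002], [0.976, 0.22, -0.0], [0.0, -0.002, -1.0]]
ft_force: [0.1, 0.7, -0.6]
opening: 48.4
gripper_force: 0.0
t 1.35 pos [634.8 213.6 226.7] yaw 12.7 F [ 0.1  0.7 -0.6] op 48.4 -> dp [-10.3  11.4  79.7] tw 0.1
```

View pics/s2.png

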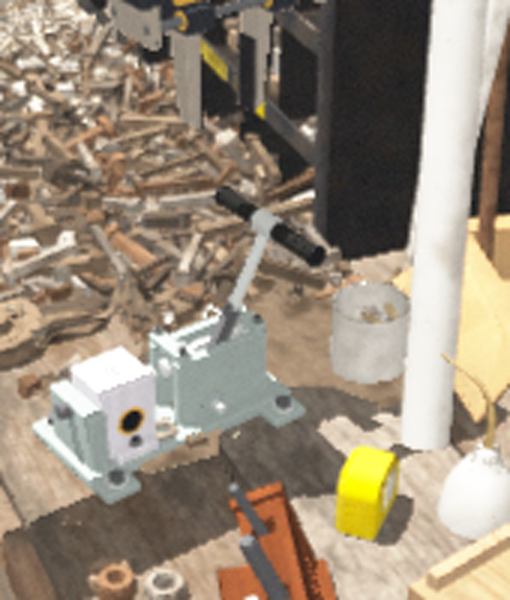

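```bash
python3 -m inch '{"gripper":[120,120,120,120,120],"dp":[[-10,11,5],[-10,11,30],[-10,11,55],[-10,11,79],[-10,11,79]],"twist":[0,0,0,0,0]}'; python3 -m inch '{"gripper":[190,190,190,190,190],"dp":[[0,0,0],[0,0,0],[0,0,0],[0,0,0],[0,0,0]],"twist":[0,0,0,0,0]}';python3 g.py 648 206 147 12.6
python3 - <<'E'
from h import *
p,d=capture("scene");cv2.imwrite("pics/s3.png",cv2.resize(p[140:280,230:370,::-1],None,fx=4,fy=4,interpolation=cv2.INTER_CUBIC))
E
```

```text
time_s: 1.82
position: [642.1, 209.1, 143.0]
tcp_rot: [[-0.225, 0.974, -0.011], [0.974, 0.225, -0.001], [0.001, -0.011, -1.0]]
ft_force: [-1.1, -0.1, -2.3]
opening: 48.6
gripper_force: 0.0
time_s: 2.23
position: [647.9, 208.3, 150.9]
tcp_rot: [[-0.223, 0.975, 0.003], [0.975, 0.223, 0.0], [-0.0, 0.003, -1.0]]
ft_force: [-0.4, 0.1, -0.4]
opening: 23.3
gripper_force: 0.0
t 2.23 pos [647.9 208.3 150.9] yaw 12.9 F [-0.4  0.1 -0.4] op 23.3 -> dp [-2.2 -0.4  3.9] tw 0.3
```

View pics/s3.png

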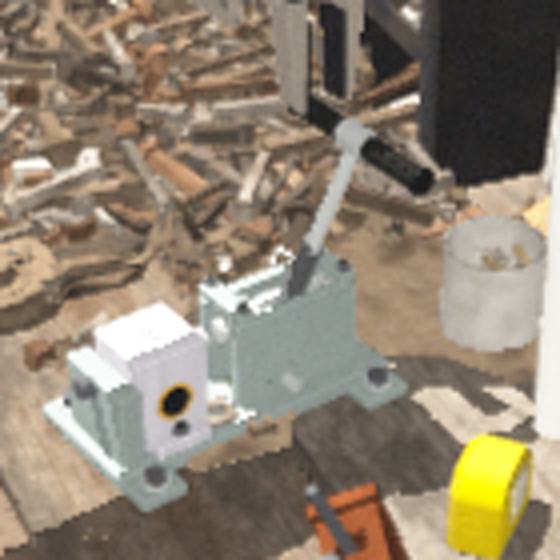

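```bash
python3 -m inch '{"gripper":[190,190,190,190,190],"dp":[[0,-8,-1],[0,-16,-5],[0,-24,-8],[0,-32,-11],[0,-40,-13]],"twist":[0,0,0,0,0]}';python3 -m inch '{"gripper":[190,190,190,190,190],"dp":[[0,-8,-2],[0,-16,-3],[0,-24,-4],[0,-32,-4],[0,-40,-3]],"twist":[0,0,0,0,0]}';python3 g.py 581.5 150.5 150
```

```text
time_s: 2.7
position: [607.6, 199.0, 163.1]
tcp_rot: [[-0.223, 0.975, 0.001], [0.975, 0.223, 0.0], [-0.0, 0.001, -1.0]]
ft_force: [-0.3, -0.1, 0.6]
opening: 23.4
gripper_force: 0.0
time_s: 3.12
position: [568.4, 190.0, 165.3]
tcp_rot: [[-0.223, 0.975, 0.0], [0.975, 0.223, 0.0], [-0.0, 0.0, -1.0]]
ft_force: [0.2, 0.2, -0.6]
opening: 23.2
gripper_force: 0.0
t 3.12 pos [568.4 190.  165.3] yaw 12.9 F [ 0.2  0.2 -0.6] op 23.2 -> dp [-41.4   4.   15.3] tw 0.0
```

```bash
python3 - <<'E'
from h import *
p,d=capture("scene");cv2.imwrite("pics/s4.png",cv2.resize(p[120:280,220:370,::-1],None,fx=3.7,fy=3.7,interpolation=cv2.INTER_CUBIC))
E
```

```text
(no output)
```

View pics/s4.png

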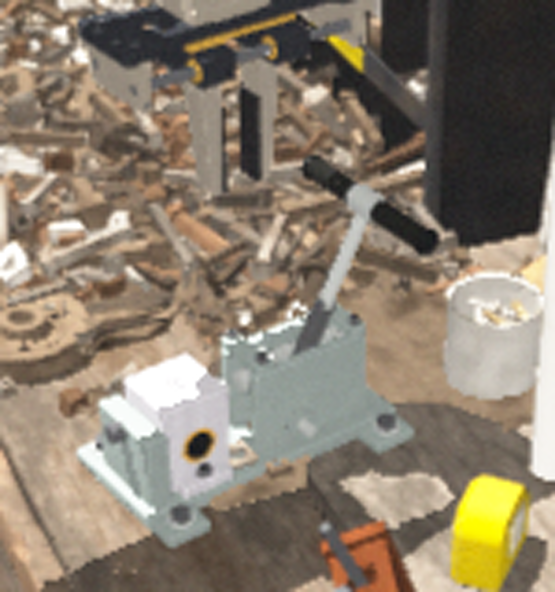

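```bash
python3 - <<'E'
from h import *
np.set_printoptions(precision=1,suppress=True)
o=get_obs();R=np.array(o["tcp_rot"]);q=o["position"]
f=lambda p:(px("scene",p)-[220,120])*3.7
for s in(-1,1): print("tip edge",f(q+R[:,1]*11.6*s), f(q+R[:,1]*11.6*s+R[:,0]*10),f(q+R[:,1]*11.6*s-R[:,0]*10))
print("bar L,mid,R",[f([656.4-.218*k,167.2+.976*k,166]) for k in(67,40,0,-67)])
d=np.load("scene0.npy");c=camera_info("scene")
# fingers clouds in current top/scene depth
for n in("scene","top"):
    p,d=capture(n);T=np.linalg.inv(np.array(c0["world_to_cam"])) if 0 else np.linalg.inv(np.array(camera_info(n)["world_to_cam"]));c=camera_info(n)
    v,u=np.mgrid[:480,:640];P=np.stack([(u-c["cx"])/c["fx"]*d,(v-c["cy"])/c["fy"]*d,d],-1)@T[:3,:3].T+T[:3,3]
    X=(P[...,:2]-[656.4,167.2])@np.array([.976,.218]);Y=(P[...,:2]-[656.4,167.2])@np.array([-.218,.976])
    m=(d>0)&(abs(X)<40)&(abs(Y)<85)&(P[...,2]>145)&(P[...,2]<200)
    print(n,m.sum(),"X",np.percentile(X[m],[2,50,98]),"Y",np.percentile(Y[m],[1,99]),"Z",np.percentile(P[m][:,2],[2,50,98]))
    cv2.imwrite(f"pics/{n}5.png",p[:,:,::-1])
    if n=="scene":
        D=(P-q);m=(d>0)&(np.linalg.norm(D[...,:2],axis=-1)<60)&(P[...,2]>140)&(P[...,2]<215)
        print("finger",m.sum(),np.percentile(P[m],[1,50,99],axis=0))
E
```

```text
tip edge [220.7 221. ] [212.5 215.1] [228.9 227. ]
tip edge [248.6 211. ] [240.4 205.2] [256.9 216.8]
bar L,mid,R [array([309.8, 166.5]), array([332.2, 181.2]), array([366.6, 203.9]), array([427.3, 244. ])]
scene 334 X [-13.7  -6.2   6.1] Y [-69.2  66.1] Z [149.6 171.8 177.7]
finger 124 [[538.2 173.5 192.1]
 [574.8 183.  204.3]
 [590.  203.  214.6]]
top 111 X [-9.2 -0.2  9.5] Y [-65.1   4.5] Z [159.7 174.4 180.2]
```

```bash
python3 - <<'E'
from h import *
np.set_printoptions(precision=1,suppress=True)
print(px("scene",[221.9,529.8,187.3]))
for n in("scene5","scene0"):
    pass
o=get_obs();q=o["position"];R=np.array(o["tcp_rot"])
p,d=capture("scene");c=camera_info("scene");T=np.linalg.inv(np.array(c["world_to_cam"]))
v,u=np.mgrid[:480,:640];P=np.stack([(u-c["cx"])/c["fx"]*d,(v-c["cy"])/c["fy"]*d,d],-1)@T[:3,:3].T+T[:3,3]
L=(P-q)@R
for r in range(160,176,1):
    print(r,[(int(L[r,k,0]),int(L[r,k,1]),int(L[r,k,2])) for k in range(272,292,2) if np.linalg.norm(L[r,k])<120])
a=cv2.imread("pics/scene0.png")[60:160,70:150];b=p[140:190,260:310,::-1]
cv2.imwrite("pics/s6.png",np.hstack([cv2.resize(a,(400,500)),cv2.resize(b,(400,500))[:500]]))
E
```

```text
[122.2 139.8]
160 [(6, -29, -58), (-5, -30, -63), (-9, -27, -64), (-9, -21, -62), (-8, -15, -60), (6, 12, -45), (-6, 9, -51), (-10, 12, -52)]
161 [(4, -30, -56), (-4, -30, -59), (-11, -29, -62), (-11, -23, -61), (-9, -16, -57), (4, 11, -43), (-5, 10, -47), (-11, 12, -49)]
162 [(8, -28, -51), (-3, -29, -57), (-11, -28, -59), (-10, -23, -57), (-12, -18, -56), (3, 10, -41), (-3, 11, -43), (-10, 12, -46)]
163 [(0, -28, -52), (-10, -28, -56), (-11, -23, -55), (-11, -17, -53), (1, 8, -40), (-3, 11, -41), (-9, 13, -43)]
164 [(-2, -29, -50), (-9, -28, -53), (-10, -22, -52), (-9, -16, -49), (5, 11, -34), (-5, 10, -39)]
165 [(2, -26, -45), (-8, -27, -50), (-9, -22, -49), (-7, -15, -45), (5, 11, -31), (-6, 8, -37), (-11, 11, -39)]
166 [(1, -26, -42), (-8, -27, -47), (-9, -22, -46), (-10, -17, -45), (1, 8, -31), (-5, 9, -34), (-7, 14, -33)]
167 [(2, -26, -39), (-6, -26, -43), (-11, -23, -44), (-8, -16, -40), (2, 8, -28), (-6, 8, -32), (-11, 11, -33)]
168 [(3, -25, -35), (-7, -27, -41), (-12, -24, -42), (-8, -16, -38), (-4, 10, -27), (-9, 12, -29)]
169 [(2, -26, -34), (-6, -26, -37), (-11, -23, -39), (-6, -15, -34), (-9, 12, -26)]
170 [(-8, -28, -36), (-7, -21, -33), (-9, -17, -33)]
171 [(-12, -24, -34), (-9, -17, -30)]
172 [(-8, -22, -28), (-13, -20, -30)]
173 []
174 []
175 []
```

View pics/s6.png

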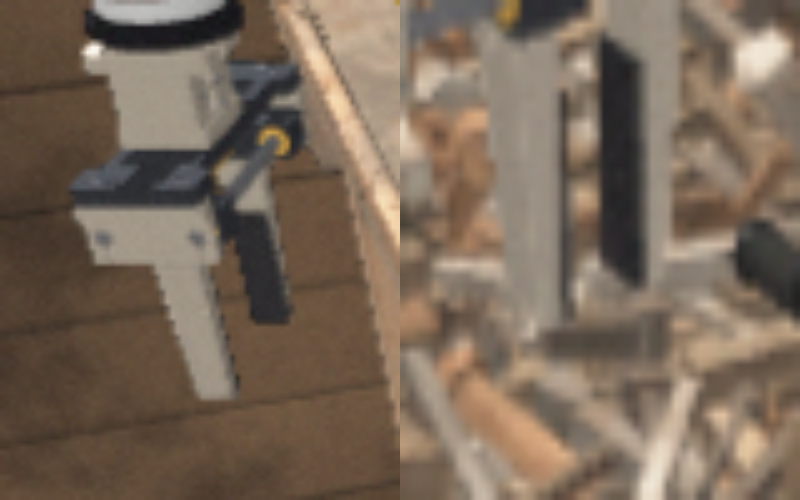

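```bash
python3 -m inch '{"gripper":[120,120,120,120,120],"dp":[[0,0,-25],[-2,36,-25],[-2,72,-25],[-2,81,-25],[-2,81,-25]],"twist":[0,0,0,0,0]}'; python3 g.py 648 206 125 12.6
```

```text
time_s: 3.73
position: [650.3, 206.3, 189.0]
tcp_rot: [[-0.222, 0.975, -0.0], [0.975, 0.222, -0.0], [0.0, -0.0, -1.0]]
ft_force: [-0.2, 0.8, 0.8]
opening: 48.6
gripper_force: 0.0
t 3.73 pos [650.3 206.3 189. ] yaw 12.8 F [-0.2  0.8  0.8] op 48.6 -> dp [ 0.2 -2.3 64. ] tw 0.2
```

```bash
python3 -m inch '{"gripper":[120,120,120,120,120],"dp":[[0,-2,15],[0,-2,30],[0,-2,45],[0,-2,64],[0,-2,64]],"twist":[0,0,0,0,0]}'; python3 -m inch '{"gripper":[190,190,190,190,190],"dp":[[0,0,0],[0,0,0],[0,0,0],[0,0,0],[0,0,0]],"twist":[0,0,0,0,0]}';python3 -m inch '{"gripper":[190,190,190,190,190],"dp":[[0,-5,-3],[0,-10,-5],[0,-15,-8],[0,-20,-9],[0,-20,-9]],"twist":[0,0,0,0,0]}'
```

```text
time_s: 4.15
position: [643.2, 205.4, 121.7]
tcp_rot: [[-0.223, 0.975, -0.008], [0.975, 0.223, -0.001], [0.001, -0.008, -1.0]]
ft_force: [-0.1, 0.2, -0.7]
opening: 48.4
gripper_force: 0.0
time_s: 4.57
position: [647.2, 205.9, 127.4]
tcp_rot: [[-0.223, 0.975, 0.002], [0.975, 0.223, 0.0], [-0.0, 0.002, -1.0]]
ft_force: [-0.0, 0.1, 0.2]
opening: 23.3
gripper_force: 0.0
time_s: 4.98
position: [628.0, 201.6, 137.4]
tcp_rot: [[-0.223, 0.975, 0.005], [0.975, 0.223, 0.001], [-0.0, 0.005, -1.0]]
ft_force: [5.6, 1.2, 3.7]
opening: 23.6
gripper_force: 2.7
```

```bash
python3 -m inch '{"gripper":[190,190,190,190,190],"dp":[[0,-7,-3],[0,-14,-5],[0,-21,-7],[0,-28,-8],[0,-35,-9]],"twist":[0,0,0,0,0]}';python3 -m inch '{"gripper":[190,190,190,190,190],"dp":[[0,-7,-1],[0,-14,-1],[0,-21,-1],[0,-28,0],[0,-35,1]],"twist":[0,0,0,0,0]}';python3 -m inch '{"gripper":[190,190,190,190,190],"dp":[[0,-4,0],[0,-8,1],[0,-12,2],[0,-14,2],[0,-14,2]],"twist":[0,0,0,0,0]}';python3 g.py 581.5 150.5 150
```

```text
time_s: 5.4
position: [595.1, 193.9, 146.8]
tcp_rot: [[-0.223, 0.975, 0.007], [0.975, 0.223, 0.001], [-0.0, 0.007, -1.0]]
ft_force: [6.9, 1.5, 5.1]
opening: 23.8
gripper_force: 3.3
time_s: 5.82
position: [562.6, 186.3, 146.9]
tcp_rot: [[-0.222, 0.975, 0.011], [0.975, 0.222, 0.002], [-0.001, 0.011, -1.0]]
ft_force: [9.5, 2.2, 7.0]
opening: 23.5
gripper_force: 4.5
time_s: 6.23
position: [548.0, 183.0, 144.1]
tcp_rot: [[-0.223, 0.975, 0.008], [0.975, 0.223, 0.001], [-0.001, 0.008, -1.0]]
ft_force: [7.4, 2.1, 6.1]
opening: 23.5
gripper_force: 3.6
t 6.23 pos [548.  183.  144.1] yaw 12.9 F [7.4 2.1 6.1] op 23.5 -> dp [-39.1  25.5  -5.7] tw 0.0
```

```bash
python3 -m inch '{"gripper":[190,190,190,190],"dp":[[0,-2,0],[0,-4,0],[0,-5,1],[0,-5,1]],"twist":[0,0,0,0]}';python3 -m inch '{"gripper":[190,190,190,190],"dp":[[0,-2,0],[0,-4,0],[0,-4,1],[0,-4,1]],"twist":[0,0,0,0]}'
```

```text
time_s: 6.57
position: [544.7, 182.2, 143.6]
tcp_rot: [[-0.222, 0.975, 0.012], [0.975, 0.222, 0.002], [-0.001, 0.012, -1.0]]
ft_force: [10.1, 3.0, 5.2]
opening: 23.5
gripper_force: 5.5
time_s: 6.9
position: [542.8, 181.8, 143.3]
tcp_rot: [[-0.222, 0.975, 0.016], [0.975, 0.222, 0.003], [-0.0, 0.016, -1.0]]
ft_force: [15.6, 5.8, 4.7]
opening: 23.5
gripper_force: 8.1
```

```bash
python3 -m inch '{"gripper":[190,190,190,190],"dp":[[0,-2,0],[0,-4,0],[0,-4,0],[0,-4,0]],"twist":[0,0,0,0]}'; python3 - <<'E'
from h import *
for n in("scene","top"):
    p,d=capture(n);cv2.imwrite(f"pics/{n}7.png",p[:,:,::-1]);np.save(n+"7.npy",d)
E
```

```text
time_s: 7.23
position: [540.6, 181.3, 143.1]
tcp_rot: [[-0.222, 0.975, 0.02], [0.975, 0.222, 0.004], [-0.0, 0.021, -1.0]]
ft_force: [23.3, 7.2, -2.2]
opening: 23.8
gripper_force: 11.8
```

```bash
python3 -m inch '{"gripper":[190,190,190,190,190],"dp":[[0,3,-1],[0,6,-1],[0,9,-2],[0,12,-3],[0,15,-4]],"twist":[0,0,0,0,0]}';python3 -m inch '{"gripper":[190,190,190,190,190],"dp":[[0,3,-1],[0,6,-1],[0,9,-2],[0,12,-2],[0,15,-3]],"twist":[0,0,0,0,0]}';python3 -m inch '{"gripper":[190,190,190,190,190],"dp":[[0,3,0],[0,6,0],[0,9,0],[0,12,0],[0,15,1]],"twist":[0,0,0,0,0]}'
```

```text
time_s: 7.75
position: [548.5, 183.1, 144.3]
tcp_rot: [[-0.222, 0.975, 0.003], [0.975, 0.222, 0.0], [-0.001, 0.003, -1.0]]
ft_force: [4.9, 1.4, -1.0]
opening: 23.6
gripper_force: 2.6
time_s: 8.17
position: [561.7, 186.2, 145.6]
tcp_rot: [[-0.222, 0.975, -0.0], [0.975, 0.222, -0.0], [-0.0, -0.001, -1.0]]
ft_force: [4.5, 1.5, -3.3]
opening: 23.6
gripper_force: 2.5
time_s: 8.58
position: [576.9, 189.8, 145.4]
tcp_rot: [[-0.223, 0.975, 0.0], [0.975, 0.223, -0.0], [-0.0, 0.0, -1.0]]
ft_force: [3.5, 0.0, 0.5]
opening: 23.5
gripper_force: 2.2
```

```bash
python3 -m inch '{"gripper":[190,190,190,190,190],"dp":[[0,3,0],[0,6,1],[0,9,2],[0,12,2],[0,15,3]],"twist":[0,0,0,0,0]}';python3 -m inch '{"gripper":[190,190,190,190,190],"dp":[[0,3,1],[0,6,2],[0,9,3],[0,12,4],[0,15,5]],"twist":[0,0,0,0,0]}';python3 -m inch '{"gripper":[190,190,190,190,190],"dp":[[0,3,1],[0,6,2],[0,9,3],[0,12,5],[0,15,6]],"twist":[0,0,0,0,0]}';python3 g.py 648 206 125
```

```text
time_s: 9.0
position: [592.1, 193.3, 143.1]
tcp_rot: [[-0.223, 0.975, 0.002], [0.975, 0.223, 0.0], [-0.0, 0.002, -1.0]]
ft_force: [4.4, -0.2, 4.2]
opening: 23.4
gripper_force: 2.4
time_s: 9.42
position: [606.0, 196.8, 137.2]
tcp_rot: [[-0.223, 0.975, 0.0], [0.975, 0.223, 0.0], [0.0, 0.0, -1.0]]
ft_force: [4.8, 1.6, 4.1]
opening: 23.2
gripper_force: 2.4
time_s: 9.83
position: [620.5, 199.9, 130.9]
tcp_rot: [[-0.223, 0.975, -0.0], [0.975, 0.223, -0.0], [0.0, -0.0, -1.0]]
ft_force: [5.3, 0.9, 3.0]
opening: 23.4
gripper_force: 2.4
t 9.83 pos [620.5 199.9 130.9] yaw 12.9 F [5.3 0.9 3. ] op 23.4 -> dp [-0.2 28.2  5.9] tw 0.0
```

```bash
python3 -m inch '{"gripper":[190,190,190,190,190],"dp":[[0,3,1],[0,6,2],[0,9,3],[0,12,4],[0,15,5]],"twist":[0,0,0,0,0]}';python3 -m inch '{"gripper":[190,190,190,190,190],"dp":[[0,3,1],[0,6,1],[0,8,2],[0,10,2],[0,12,2]],"twist":[0,0,0,0,0]}';python3 -m inch '{"gripper":[190,190,190,190,190],"dp":[[0,1,0],[0,2,0],[0,3,0],[0,4,0],[0,4,0]],"twist":[0,0,0,0,0]}';python3 g.py 648 206 125
```

```text
time_s: 10.25
position: [634.0, 203.0, 124.9]
tcp_rot: [[-0.223, 0.975, -0.003], [0.975, 0.223, -0.001], [0.0, -0.003, -1.0]]
ft_force: [2.9, -0.4, -1.7]
opening: 23.3
gripper_force: 1.3
time_s: 10.67
position: [646.4, 205.9, 123.9]
tcp_rot: [[-0.223, 0.975, -0.001], [0.975, 0.223, -0.0], [0.0, -0.001, -1.0]]
ft_force: [2.2, -0.2, -1.1]
opening: 23.3
gripper_force: 1.1
time_s: 11.08
position: [650.5, 206.7, 124.3]
tcp_rot: [[-0.223, 0.975, -0.0], [0.975, 0.223, -0.0], [-0.0, -0.0, -1.0]]
ft_force: [-0.6, -0.3, -0.2]
opening: 23.2
gripper_force: 0.0
t 11.08 pos [650.5 206.7 124.3] yaw 12.9 F [-0.6 -0.3 -0.2] op 23.2 -> dp [-0.2 -2.6 -0.7] tw 0.0
```

```bash
python3 -m inch '{"gripper":[110,110,110,110,110],"dp":[[0,0,0],[0,0,0],[0,0,-25],[0,0,-55],[0,0,-90]],"twist":[0,0,0,0,0]}';python3 g.py 476 -229 175 74.3
```

```text
time_s: 11.5
position: [649.0, 206.5, 213.0]
tcp_rot: [[-0.223, 0.975, -0.005], [0.975, 0.223, -0.001], [0.0, -0.005, -1.0]]
ft_force: [1.3, 0.5, 0.7]
opening: 52.2
gripper_force: 0.0
t 11.5 pos [649.  206.5 213. ] yaw 12.9 F [1.3 0.5 0.7] op 52.2 -> dp [-386.1 -265.4   39.1] tw -61.4
```

```bash
python3 -m inch '{"gripper":[140,140,140,140,140],"dp":[[-25,-30,0],[-55,-60,0],[-88,-80,0],[-122,-100,0],[-156,-120,0]],"twist":[0,-7,-14,-21,-28]}';python3 g.py 476 -229 185 74.3
```

```text
time_s: 11.92
position: [568.1, 29.1, 214.5]
tcp_rot: [[-0.652, 0.758, 0.0], [0.758, 0.652, -0.0], [-0.0, 0.0, -1.0]]
ft_force: [0.9, -0.4, 0.1]
opening: 41.8
gripper_force: 0.0
t 11.92 pos [568.1  29.1 214.5] yaw 40.7 F [ 0.9 -0.4  0.1] op 41.8 -> dp [-135.5 -238.1   29.5] tw -33.6
```

```bash
python3 -m inch '{"gripper":[140,140,140,140,140],"dp":[[-18,-32,0],[-36,-64,0],[-54,-96,5],[-72,-128,10],[-90,-160,15]],"twist":[-7,-14,-21,-28,-33.6]}';python3 g.py 476 -229 175 74.3
```

```text
time_s: 12.33
position: [505.9, -140.3, 199.9]
tcp_rot: [[-0.96, 0.28, 0.001], [0.28, 0.96, -0.0], [-0.001, -0.0, -1.0]]
ft_force: [0.5, -0.7, 0.6]
opening: 41.3
gripper_force: 0.0
t 12.33 pos [ 505.9 -140.3  199.9] yaw 73.7 F [ 0.5 -0.7  0.6] op 41.3 -> dp [  3.9 -93.5  24.9] tw -0.6
```

```bash
python3 -m inch '{"gripper":[140,140,140,140,140],"dp":[[2,-32,10],[4,-64,25],[4,-93,40],[4,-93,55],[4,-93,55]],"twist":[-0.6,-0.6,-0.6,-0.6,-0.6]}';python3 g.py 476 -229 74 74.3
```

```text
time_s: 12.75
position: [473.8, -226.9, 141.6]
tcp_rot: [[-0.96, 0.278, -0.004], [0.278, 0.96, 0.004], [0.005, 0.002, -1.0]]
ft_force: [0.2, -0.4, -0.9]
opening: 41.3
gripper_force: 0.0
t 12.75 pos [ 473.8 -226.9  141.6] yaw 73.8 F [ 0.2 -0.4 -0.9] op 41.3 -> dp [-3.  -1.6 67.5] tw -0.5
```

```bash
python3 -m inch '{"gripper":[140,140,140,140,140],"dp":[[-2,-1,17],[-3,-2,34],[-3,-2,51],[-3,-2,67],[-3,-2,67]],"twist":[0,0,0,0,0]}';python3 g.py 476 -229 74 74.3
python3 - <<'E'
from h import *
a=[]
for n,(r,c) in(("scene",(230,250)),("top",(200,370))):
    p,d=capture(n);cv2.imwrite(f"pics/{n}8.png",p[:,:,::-1]);a.append(cv2.resize(p[r:r+110,c:c+100,::-1],None,fx=4,fy=4,interpolation=cv2.INTER_CUBIC))
cv2.imwrite("pics/c8.png",np.hstack(a))
E
```

```text
time_s: 13.17
position: [477.1, -227.4, 75.2]
tcp_rot: [[-0.962, 0.275, -0.004], [0.275, 0.962, 0.004], [0.005, 0.002, -1.0]]
ft_force: [0.7, 0.3, -0.4]
opening: 41.4
gripper_force: 0.0
t 13.17 pos [ 477.1 -227.4   75.2] yaw 74.1 F [ 0.7  0.3 -0.4] op 41.4 -> dp [ 0.6 -1.8  1.2] tw -0.2
```

View pics/c8.png

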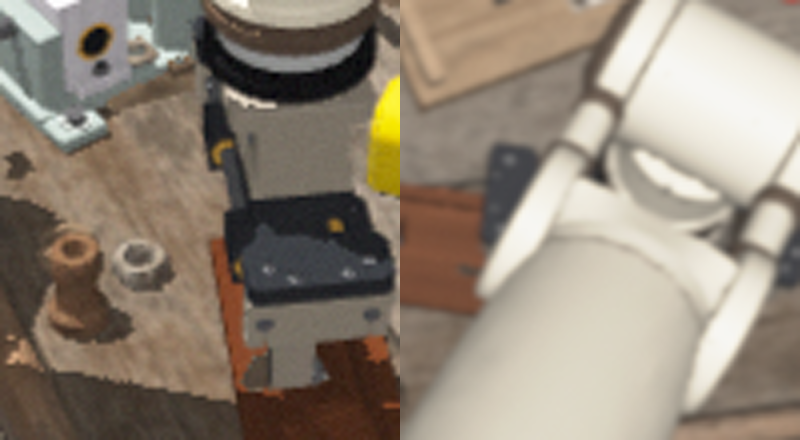

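```bash
python3 -m inch '{"gripper":[255,255,255,255,255],"dp":[[0,0,0],[0,0,0],[0,0,0],[0,0,0],[0,0,0]],"twist":[0,0,0,0,0]}';python3 -m inch '{"gripper":[255,255],"dp":[[0,0,0],[0,0,0]],"twist":[0,0]}';python3 g.py 477 -227.5 75
```

```text
time_s: 13.68
position: [478.8, -229.9, 78.1]
tcp_rot: [[-0.961, 0.276, 0.001], [0.276, 0.961, -0.001], [-0.001, -0.0, -1.0]]
ft_force: [-0.0, -0.3, 0.2]
opening: 11.2
gripper_force: 30.0
time_s: 13.85
position: [478.8, -229.9, 78.0]
tcp_rot: [[-0.961, 0.276, 0.001], [0.276, 0.961, -0.0], [-0.001, -0.0, -1.0]]
ft_force: [-0.3, -0.4, 1.8]
opening: 11.1
gripper_force: 30.0
t 13.85 pos [ 478.8 -229.9   78. ] yaw 74.0 F [-0.3 -0.4  1.8] op 11.1 -> dp [2.4 1.8 3. ] tw 0.0
```

```bash
python3 -m inch '{"gripper":[255,255,255,255,255],"dp":[[4,0,-9],[8,0,-18],[11.5,0,-28],[15.5,0,-37],[18.5,0,-45]],"twist":[0,0,0,0,0]}';python3 -m inch '{"gripper":[255,255,255],"dp":[[0,0,0],[0,0,0],[0,0,0]],"twist":[0,0,0]}'; cat > fit.py <<'E'
from h import *
np.set_printoptions(precision=1,suppress=True)
def cloud(n):
    p,d=capture(n);c=camera_info(n);T=np.linalg.inv(np.array(c["world_to_cam"]))
    v,u=np.mgrid[:480,:640];P=np.stack([(u-c["cx"])/c["fx"]*d,(v-c["cy"])/c["fy"]*d,d],-1)@T[:3,:3].T+T[:3,3]
    return p,d,P
o=get_obs();q=o["position"];R=np.array(o["tcp_rot"])
p,d,P=cloud("scene");cv2.imwrite("pics/fit%.1f.png"%o["time_s"],p[:,:,::-1])
L=(P-q)@R
m=(d>0)&(abs(L[...,0])<50)&(abs(L[...,1])<9)&(L[...,2]>-24)&(L[...,2]<75)
X=L[m]
for z in range(-24,75,7):
    k=X[(X[:,2]>=z)&(X[:,2]<z+7)]
    if len(k): print(z,len(k),"x",np.percentile(k[:,0],[5,50,95]),"y",np.median(k[:,1]))
E
python3 fit.py; python3 g.py 478 -230 78
```

```text
time_s: 14.27
position: [460.0, -224.3, 123.9]
tcp_rot: [[-0.961, 0.276, -0.0], [0.276, 0.961, -0.0], [0.0, -0.0, -1.0]]
ft_force: [0.3, 0.1, -1.7]
opening: 11.4
gripper_force: 30.0
time_s: 14.52
position: [460.4, -224.4, 122.3]
tcp_rot: [[-0.961, 0.276, -0.001], [0.276, 0.961, 0.0], [0.001, 0.0, -1.0]]
ft_force: [0.1, -0.1, -0.8]
opening: 11.3
gripper_force: 30.0
-24 7 x [-11.4 -10.6  -4.5] y -5.800257942560768
-17 17 x [-13.6  -8.9  -2.8] y -5.310732577183806
-10 19 x [-17.6 -12.5  -6.7] y -5.976970882004143
-3 15 x [-19.3 -16.4  -8.5] y -5.501684418565179
4 20 x [-23.1 -18.5 -12.7] y -5.287655159977753
11 16 x [-25.9 -20.8 -14.6] y -5.797960121005186
18 17 x [-29.3 -25.3 -18.4] y -5.009351137024736
25 15 x [-35.4 -27.  -20.6] y -4.9389944419659235
32 52 x [-48.4 -41.5 -28.1] y -1.8301481607070398
39 52 x [-39.3 -23.4 -15.5] y -0.4711561568088881
46 7 x [-40.8 -28.4 -17.2] y 3.2400048659975487
53 2 x [-41.1 -36.7 -32.3] y 6.627395635140497
t 14.57 pos [ 460.4 -224.3  122.1] yaw 74.0 F [ 0.4  1.1 -0.4] op 11.3 -> dp [-18.6  -0.7  44. ] tw 0.0
```

```bash
python3 -m inch '{"gripper":[255,255,255,255,255],"dp":[[-5,0,-1],[-10,0,-2],[-15,0,-3],[-20,0,-4],[-25,0,-5]],"twist":[0,0,0,0,0]}';python3 -m inch '{"gripper":[255,255],"dp":[[0,0,0],[0,0,0]],"twist":[0,0]}'; python3 fit.py; python3 g.py 478 -230 78
```

```text
time_s: 14.98
position: [484.5, -231.1, 127.1]
tcp_rot: [[-0.961, 0.275, -0.002], [0.275, 0.961, 0.001], [0.003, 0.001, -1.0]]
ft_force: [-4.8, 1.5, -0.5]
opening: 11.3
gripper_force: 30.0
time_s: 15.15
position: [485.0, -231.4, 127.4]
tcp_rot: [[-0.961, 0.275, -0.0], [0.275, 0.961, 0.0], [0.0, 0.0, -1.0]]
ft_force: [-3.0, 1.8, -2.1]
opening: 10.9
gripper_force: 30.0
-24 2 x [-1.8  0.8  3.5] y -6.320510925514522
-17 15 x [-4.1 -0.   5.8] y -5.793077216294541
-10 19 x [-6.6 -0.4  4.8] y -5.114919870615947
-3 18 x [-8.9 -3.3  3.1] y -5.625811690552608
4 15 x [-8.6 -4.5  0.7] y -5.592807082582986
11 15 x [-11.1  -6.6  -1.2] y -5.344519807561998
18 16 x [-13.1  -7.7  -2.6] y -5.488742129838186
25 14 x [-13.   -9.   -4.4] y -6.058271307797834
32 24 x [-22.7 -16.   -7.4] y -4.4182302109058345
39 43 x [-24.5 -15.3   2.4] y -3.5442377711025967
46 50 x [-27.5   3.4   9.4] y 0.7032190136932183
53 16 x [-30.1  -8.1  -3. ] y 5.994461287747193
60 7 x [-33.  -31.9  -6.1] y 5.7390486540751535
67 3 x [-34.9 -34.5 -34.3] y -3.1083901493496966
t 15.2 pos [ 484.9 -231.3  127.4] yaw 74.0 F [-2.4  0.3 -2.1] op 11.2 -> dp [ 7.  -0.6 49.4] tw 0.0
```

```bash
python3 -m inch '{"gripper":[255,255,255,255,255],"dp":[[-5,0,-1],[-10,0,-2],[-15,0,-2],[-20,0,-2],[-22,0,-2]],"twist":[0,0,0,0,0]}';python3 -m inch '{"gripper":[255,255],"dp":[[0,0,0],[0,0,0]],"twist":[0,0]}'; cat >> fit.py <<'E'
k=X[(X[:,2]<28)];c=np.polyfit(k[:,2],k[:,0],1);r=abs(k[:,0]-np.polyval(c,k[:,2]));k=k[r<8];c=np.polyfit(k[:,2],k[:,0],1)
print("slope deg",np.degrees(np.arctan(c[0])),"x at -44",np.polyval(c,-44))
E
python3 fit.py; python3 g.py 478 -230 78
```

```text
time_s: 15.62
position: [506.5, -237.7, 129.7]
tcp_rot: [[-0.961, 0.275, -0.0], [0.275, 0.961, 0.0], [0.0, 0.0, -1.0]]
ft_force: [-4.6, 2.1, -0.2]
opening: 10.9
gripper_force: 29.9
time_s: 15.78
position: [506.3, -237.6, 129.8]
tcp_rot: [[-0.961, 0.276, 0.0], [0.276, 0.961, -0.0], [-0.001, -0.0, -1.0]]
ft_force: [-2.9, 1.6, -1.4]
opening: 10.8
gripper_force: 29.9
-24 13 x [ 9.2 14.4 17.4] y -6.889059719186233
-17 17 x [ 6.6 10.9 16. ] y -5.317636280953786
-10 17 x [ 6.4 12.3 16.7] y -5.234137339470428
-3 17 x [ 6.3 12.2 15.5] y -6.267354000541861
4 15 x [ 7.2 12.  15.6] y -5.698986583210295
11 17 x [ 5.5 10.  15. ] y -5.749694198527724
18 16 x [ 5.3 11.2 14.9] y -5.367511993704275
25 13 x [ 5.   9.5 15. ] y -5.339424262006839
32 14 x [ 3.   9.4 13.7] y -4.546833209552176
39 37 x [-1.5  3.7 14. ] y -4.544283192454044
46 49 x [-3.7 22.6 30.4] y 1.2145674981789598
53 21 x [-6.  18.9 31.9] y 4.56888384655185
60 10 x [-10.4  13.   17.2] y 6.9521868762596535
67 3 x [-12.7 -12.4 -11.7] y -2.8282831150089383
slope deg -2.913087468109386 x at -44 13.709828200107646
t 15.83 pos [ 506.2 -237.6  129.8] yaw 74.0 F [-2.5  0.9 -0.6] op 10.6 -> dp [29.2 -0.5 51.7] tw 0.0
```

```bash
python3 -m inch '{"gripper":[255,255,255,255,255],"dp":[[5,0,0],[11,0,1],[17,0,2],[23,0,3],[29,0,4]],"twist":[0,0,0,0,0]}';python3 -m inch '{"gripper":[255,255,255,255],"dp":[[6,0,1],[12,0,2],[18,0,3],[18,0,3]],"twist":[0,0,0,0]}'; python3 fit.py|tail -16; python3 g.py 478.8 -229.9 78
```

```text
time_s: 16.25
position: [477.7, -229.6, 126.0]
tcp_rot: [[-0.961, 0.276, 0.001], [0.276, 0.961, -0.001], [-0.001, -0.001, -1.0]]
ft_force: [0.2, 0.2, 0.9]
opening: 0.5
gripper_force: 0.0
time_s: 16.58
position: [459.6, -224.0, 122.2]
tcp_rot: [[-0.961, 0.276, -0.001], [0.276, 0.961, 0.001], [0.001, 0.0, -1.0]]
ft_force: [-0.6, -0.8, -1.4]
opening: 0.5
gripper_force: 0.0
-24 28 x [10.3 15.8 24.2] y -5.35461081490393
-17 24 x [ 5.2 10.3 18.5] y -5.075802340112574
-10 27 x [-1.9  5.3 14.3] y -5.115272984534828
-3 24 x [-6.4 -0.4  7. ] y -4.828865410912682
4 28 x [-12.7  -7.1   1.2] y -6.600174826347404
11 21 x [-18.  -13.6  -4. ] y -6.220357366147706
18 24 x [-24.7 -19.4 -10.5] y -5.776724787821108
25 24 x [-30.4 -23.8 -16.1] y -6.956085448293756
32 60 x [-49.2 -41.8 -25.8] y -3.168596686685098
39 39 x [-40.2 -23.9 -17. ] y -1.9640569924024056
46 4 x [-41.6 -29.5 -16.9] y -0.7801298019307046
slope deg -39.64791784047384 x at -44 35.61399395978352
t 16.63 pos [ 460.2 -224.3  122.5] yaw 74.0 F [0.4 0.  0.5] op 0.6 -> dp [-19.4  -0.2  44.5] tw 0.0
```

```bash
python3 -m inch '{"gripper":[140,140,140,140,140],"dp":[[0,0,-15],[0,0,-30],[0,0,-50],[0,0,-70],[0,0,-70]],"twist":[0,0,0,0,0]}';python3 -m inch '{"gripper":[140,140,140,140,140],"dp":[[30,0,-10],[60,0,-10],[90,0,-10],[110,0,-10],[110,0,-10]],"twist":[0,0,0,0,0]}'; cat > find.py <<'E'
from h import *
np.set_printoptions(precision=1,suppress=True)
p,d=capture("scene");c=camera_info("scene");T=np.linalg.inv(np.array(c["world_to_cam"]))
cv2.imwrite("pics/find.png",p[:,:,::-1])
v,u=np.mgrid[:480,:640];P=np.stack([(u-c["cx"])/c["fx"]*d,(v-c["cy"])/c["fy"]*d,d],-1)@T[:3,:3].T+T[:3,3]
S=(P-[492,-235,0])@np.array([[.963,.27,0],[-.27,.963,0],[0,0,1]])
m=(d>0)&(abs(S[...,1])<11)&(S[...,0]>-80)&(S[...,0]<40)&(S[...,2]>85)&(S[...,2]<165);X=S[m]
for z in range(85,165,7):
    k=X[(X[:,2]>=z)&(X[:,2]<z+7)]
    if len(k): print(z,len(k),"xs",np.percentile(k[:,0],[5,50,95]),"ys",np.percentile(k[:,1],[5,50,95]))
E
python3 find.py; python3 g.py 478 -230 140
```

```text
time_s: 17.05
position: [463.1, -226.3, 197.2]
tcp_rot: [[-0.961, 0.275, 0.006], [0.275, 0.961, -0.005], [-0.007, -0.003, -1.0]]
ft_force: [-0.3, -0.3, 1.4]
opening: 31.5
gripper_force: 0.0
time_s: 17.47
position: [352.8, -193.2, 201.6]
tcp_rot: [[-0.961, 0.277, -0.001], [0.277, 0.961, 0.001], [0.001, 0.0, -1.0]]
ft_force: [-0.5, 0.7, 0.1]
opening: 41.4
gripper_force: 0.0
85 71 xs [-10.6   7.7  15.5] ys [-9.8 -3.1  9.1]
92 23 xs [-16.4 -10.7  -6. ] ys [-8.1 -5.4 -1.5]
99 24 xs [-25.6 -18.4 -10.8] ys [-6.9 -4.8 -0.8]
106 23 xs [-29.7 -22.2 -16.8] ys [-7.  -5.   1.3]
113 29 xs [-37.  -28.4 -23.7] ys [-7.2 -4.  -0. ]
120 24 xs [-43.1 -33.9 -29.5] ys [-6.3 -3.2  2. ]
127 26 xs [-48.6 -39.6 -34.4] ys [-6.6 -3.3  0.1]
134 27 xs [-54.1 -47.2 -40.7] ys [-5.9 -2.7  2.3]
141 25 xs [-60.2 -51.2 -45.5] ys [-5.6 -2.8  1.6]
148 31 xs [-66.7 -56.7 -51.2] ys [-5.7 -3.   3.1]
155 30 xs [-70.9 -63.8 -58. ] ys [-3.6 -0.6  6. ]
162 9 xs [-68.5 -66.5 -64.2] ys [-2.  -0.3  4.1]
t 17.52 pos [ 354.3 -194.   202. ] yaw 73.9 F [-0.3  0.2  0.3] op 41.3 -> dp [-128.8   -0.4   62.1] tw 0.0
```

```bash
python3 -m inch '{"gripper":[0,0,0,0,0],"dp":[[0,0,0],[0,0,0],[0,0,0],[0,0,0],[0,0,0]],"twist":[7,14,21,28,35]}' >/dev/null;python3 -m inch '{"gripper":[0,0,0,0,0],"dp":[[0,0,0],[0,0,0],[0,0,0],[0,0,0],[0,0,0]],"twist":[7,14,21,28,35]}'>/dev/null;python3 -m inch '{"gripper":[0,0,0,0,0],"dp":[[0,0,0],[0,0,0],[0,0,0],[0,0,0],[0,0,0]],"twist":[7,14,19.5,19.5,19.5]}'; python3 find.py|tail -5; python3 g.py 457.6 -224.3 180 -15.7
```

```text
time_s: 18.77
position: [355.6, -194.4, 202.3]
tcp_rot: [[0.264, 0.964, -0.0], [0.964, -0.264, 0.0], [0.0, -0.0, -1.0]]
ft_force: [-0.0, -0.2, 0.9]
opening: 91.8
gripper_force: 0.0
134 24 xs [-52.5 -45.4 -41. ] ys [-5.7 -2.8  1.7]
141 25 xs [-60.  -52.9 -47. ] ys [-5.9 -3.2  1.5]
148 31 xs [-68.4 -58.4 -51.9] ys [-5.  -2.3  2.3]
155 31 xs [-70.5 -65.1 -58.1] ys [-5.1 -0.6  5.9]
162 7 xs [-68.6 -66.7 -63.2] ys [-1.7  1.6  3.3]
t 18.82 pos [ 355.5 -194.4  202.4] yaw -15.3 F [ 1.2 -0.5  0.5] op 91.9 -> dp [ -1.9 106.4  22.3] tw 0.4
```

```bash
python3 -m inch '{"gripper":[0,0,0,0,0],"dp":[[-1,35,0],[-2,70,0],[-2,106,0],[-2,106,0],[-2,106,0]],"twist":[0,0,0,0,0]}'; python3 -m inch '{"gripper":[0,0,0,0,0],"dp":[[0,0,25],[0,0,50],[0,0,75],[0,0,108],[0,0,108]],"twist":[0,0,0,0,0]}'; python3 find.py|tail -7; python3 g.py 503.8 -237.3 93
```

```text
time_s: 19.23
position: [457.3, -224.4, 201.1]
tcp_rot: [[0.264, 0.964, -0.002], [0.964, -0.264, 0.002], [0.001, -0.003, -1.0]]
ft_force: [-0.4, -1.2, -0.0]
opening: 91.9
gripper_force: 0.0
time_s: 19.65
position: [452.1, -221.2, 89.1]
tcp_rot: [[0.266, 0.964, -0.008], [0.964, -0.266, 0.007], [0.004, -0.01, -1.0]]
ft_force: [-0.1, 1.3, -0.8]
opening: 91.8
gripper_force: 0.0
120 48 xs [-39.9   3.   13.6] ys [-8.9 -5.5  3. ]
127 54 xs [-48.  -35.7  13.9] ys [-8.5 -5.   1.9]
134 46 xs [-54.2 -40.9  14.9] ys [-8.7 -4.3  3.4]
141 53 xs [-58.3 -44.8  15.4] ys [-9.3 -4.6  1.9]
148 55 xs [-63.9   3.5  17.9] ys [-9.5 -4.4  5.4]
155 56 xs [-70.4 -59.8  15.9] ys [-9.4 -3.7  4.7]
162 19 xs [-67.5   3.5  19.1] ys [-9.9 -1.6  7. ]
t 19.7 pos [ 453.7 -222.4   92.2] yaw -15.5 F [ 0.6 -0.1  0.3] op 92.4 -> dp [-1.  52.2 -1.1] tw 0.0
```

```bash
python3 -m inch '{"gripper":[0,0,0,0,0],"dp":[[0,8,0],[0,16,0],[0,24,0],[0,32,0],[0,40,0]],"twist":[0,0,0,0,0]}'; python3 -m inch '{"gripper":[0,0,60,80,80],"dp":[[0,5,0],[0,10,0],[0,10,0],[0,10,0],[0,10,0]],"twist":[0,0,0,0,0]}'; python3 find.py|tail -11; python3 g.py 503.8 -237.3 93
```

```text
time_s: 20.12
position: [497.0, -236.0, 95.9]
tcp_rot: [[0.267, 0.964, 0.002], [0.964, -0.267, -0.001], [-0.001, 0.002, -1.0]]
ft_force: [0.5, -0.0, -0.7]
opening: 91.8
gripper_force: 0.0
time_s: 20.53
position: [504.5, -237.6, 94.4]
tcp_rot: [[0.267, 0.964, -0.001], [0.964, -0.267, 0.0], [0.0, -0.001, -1.0]]
ft_force: [-0.2, 0.0, -0.1]
opening: 73.7
gripper_force: 0.2
92 19 xs [-9.4 -4.2  2.3] ys [-3.9 -2.3  1. ]
99 18 xs [-11.7  -5.3   0.4] ys [-2.1 -0.8  1.9]
106 22 xs [-13.8  -7.2  -1.9] ys [-2.4  0.1  2.9]
113 19 xs [-16.1 -10.2  -4.1] ys [-1.3  0.2  3.6]
120 31 xs [-34.7 -16.1  -7.6] ys [-10.3  -0.3   3.1]
127 40 xs [-38.4 -21.2  -9.8] ys [-10.5  -0.    5.6]
134 37 xs [-38.3 -21.8 -13.1] ys [-10.3   0.2   5. ]
141 33 xs [-37.5 -25.5 -13.7] ys [-10.7  -7.9   8.4]
148 32 xs [-40.3 -31.2 -17. ] ys [-10.6  -8.8   8.1]
155 19 xs [-40.7 -33.3 -25.7] ys [-10.9 -10.   -8. ]
162 8 xs [-40.6 -34.1 -26.5] ys [-10.9  -9.9  -8.6]
t 20.58 pos [ 504.2 -237.6   94.5] yaw -15.5 F [-1.5  1.1  1.5] op 69.9 -> dp [ 0.1 -0.5  1.5] tw 0.0
```

```bash
python3 -m inch '{"gripper":[80,80,110,130,150],"dp":[[3,0,0],[5,0,0],[5,0,0],[5,0,0],[5,0,0]],"twist":[0,0,0,0,0]}'; python3 find.py|grep -v "^1[3456]"; python3 -m inch '{"gripper":[170,190,210,230,255],"dp":[[0,0,0],[0,0,0],[0,0,0],[0,0,0],[0,0,0]],"twist":[0,0,0,0,0]}';python3 -m inch '{"gripper":[255,255,255,255],"dp":[[0,0,0],[0,0,0],[0,0,0],[0,0,0]],"twist":[0,0,0,0]}'; python3 find.py|head -6; python3 g.py 503.8 -237.3 93
```

```text
time_s: 21.0
position: [501.6, -231.2, 94.7]
tcp_rot: [[0.266, 0.964, -0.011], [0.964, -0.266, 0.004], [0.001, -0.012, -1.0]]
ft_force: [-23.2, 7.0, 19.3]
opening: 45.5
gripper_force: 12.0
85 61 xs [-2.1 10.1 16.3] ys [-10.1  -1.9  10.1]
92 14 xs [-6.4 -0.4  4.3] ys [-4.2 -1.6  2.4]
99 19 xs [-7.6 -2.2  2.2] ys [-2.8 -1.2  4.2]
106 21 xs [-8.  -4.2  2.5] ys [-3.3 -0.   3.9]
113 18 xs [-9.5 -4.2  4.8] ys [-2.8  0.8  4.6]
120 48 xs [-24.2  -4.3  36.8] ys [-5.1 -0.4  7.6]
127 54 xs [-28.1  -7.3  37.2] ys [-5.8 -2.5  9.1]
time_s: 21.47
position: [491.9, -227.5, 95.5]
tcp_rot: [[0.264, 0.964, -0.035], [0.964, -0.264, 0.013], [0.004, -0.037, -0.999]]
ft_force: [-54.4, 19.0, 48.5]
opening: 15.4
gripper_force: 30.0
time_s: 21.8
position: [492.0, -227.5, 95.7]
tcp_rot: [[0.264, 0.964, -0.034], [0.964, -0.264, 0.013], [0.004, -0.037, -0.999]]
ft_force: [-55.9, 18.4, 48.3]
opening: 14.5
gripper_force: 30.0
85 55 xs [-1.8 10.3 15.9] ys [-9.9 -1.3  8.6]
92 18 xs [-3.9 -0.1  5.8] ys [-3.3 -1.3  2.1]
99 21 xs [-5.   1.5  6.5] ys [-2.7 -0.9  3.6]
106 18 xs [-5.5 -1.2  3.8] ys [-1.6  0.6  3.5]
113 20 xs [-7.  -1.   4.5] ys [-1.6  2.1  6.3]
120 38 xs [-15.    1.6  14.6] ys [-4.3  0.6  9.5]
t 21.85 pos [ 492.  -227.5   95.8] yaw -15.3 F [-55.7  17.9  48.4] op 14.4 -> dp [-6.4 14.1  2.2] tw 0.0
```

```bash
python3 -m inch '{"gripper":[255,255,255,255],"dp":[[0,-4,-2],[0,-8,-4],[0,-12,-6],[0,-12,-6]],"twist":[0,0,0,0]}'; python3 find.py|head -6; python3 g.py 503.8 -237.3 93
```

```text
time_s: 22.18
position: [488.5, -226.7, 96.2]
tcp_rot: [[0.267, 0.964, -0.013], [0.964, -0.267, 0.007], [0.003, -0.014, -1.0]]
ft_force: [-12.3, 2.6, -8.8]
opening: 13.5
gripper_force: 29.1
85 58 xs [-3.6  9.8 15.3] ys [-9.1 -1.8  9.2]
92 20 xs [-5.9 -1.2  4.5] ys [-4.1 -0.6  3.1]
99 16 xs [-7.2 -1.9  3.9] ys [-2.5 -0.5  3.1]
106 19 xs [-7.5 -2.2  3.5] ys [-2.   0.1  3.1]
113 19 xs [-9.4 -4.1  1.6] ys [-0.4  1.6  4. ]
120 31 xs [-19.3  -2.3   8.8] ys [-3.4 -0.5  4.2]
t 22.23 pos [ 488.4 -226.7   96.1] yaw -15.5 F [-12.7   3.   -6.9] op 13.2 -> dp [-6.2 17.7  2.8] tw 0.0
```

```bash
python3 -m inch '{"gripper":[255,255,255,255,255],"dp":[[0,-2,-5],[0,-3,-10],[0,-3,-15],[0,-3,-25],[0,-3,-35]],"twist":[0,0,0,0,0]}'; python3 -m inch '{"gripper":[255,255,255,255,255],"dp":[[0,0,-10],[0,0,-20],[0,0,-30],[0,0,-30],[0,0,-30]],"twist":[0,0,0,0,0]}'; cat > fit2.py <<'E'
from h import *
np.set_printoptions(precision=1,suppress=True)
o=get_obs();q=o["position"];R=np.array(o["tcp_rot"])
p,d=capture("scene");c=camera_info("scene");M=np.array(c["world_to_cam"]);T=np.linalg.inv(M)
cv2.imwrite("pics/fit2.png",p[:,:,::-1])
v,u=np.mgrid[:480,:640];P=np.stack([(u-c["cx"])/c["fx"]*d,(v-c["cy"])/c["fy"]*d,d],-1)@T[:3,:3].T+T[:3,3]
L=P-q
m=(d>0)&(np.linalg.norm(L[...,:2],axis=-1)<30)&(L[...,2]<20)&(L[...,2]>-75);X=L[m]
for z in range(-72,24,6):
    k=X[(X[:,2]>=z)&(X[:,2]<z+6)]
    if len(k): print(z,len(k),"med",np.median(k,0)[:2],"sd",k.std(0)[:2])
E
python3 fit2.py; python3 g.py 503.8 -237.3 93
```

```text
time_s: 22.65
position: [492.5, -229.0, 137.4]
tcp_rot: [[0.267, 0.964, 0.002], [0.964, -0.267, -0.0], [0.0, 0.002, -1.0]]
ft_force: [0.2, -0.9, -1.1]
opening: 11.3
gripper_force: 29.7
time_s: 23.07
position: [492.5, -229.7, 167.3]
tcp_rot: [[0.267, 0.964, 0.002], [0.964, -0.267, -0.002], [-0.001, 0.003, -1.0]]
ft_force: [-0.8, -0.3, -1.0]
opening: 11.0
gripper_force: 29.7
-72 7 med [ -2.6 -14.1] sd [2.6 1.1]
-66 9 med [ -3.2 -13.7] sd [2.7 1.5]
-60 13 med [ -2.1 -13.5] sd [2.9 1.5]
-54 13 med [ -3.6 -13.2] sd [2.9 2.4]
-48 15 med [ -2.9 -13.1] sd [3.  1.8]
-42 16 med [ -3.  -12.7] sd [2.7 2.6]
-36 12 med [ -4.1 -10.7] sd [2.9 1.3]
-30 17 med [ -3.1 -10.3] sd [3.4 1.9]
-24 16 med [-3.2 -9.6] sd [3.  1.7]
-18 15 med [-3.7 -8.6] sd [3.2 3. ]
-12 20 med [-2.3 -8.6] sd [3.3 2.3]
-6 17 med [-4.5 -7.2] sd [3.4 2.2]
0 18 med [-4.1 -6.3] sd [3.6 2.6]
6 20 med [-3.5 -6.4] sd [3.4 2. ]
12 18 med [-3.5 -4.8] sd [3.4 2.5]
18 6 med [ 0.1 -5.7] sd [2.8 0.7]
t 23.12 pos [ 491.9 -229.2  166.2] yaw -15.5 F [ 0.9  0.2 -0.5] op 11.3 -> dp [-4.6 13.6 73.2] tw 0.0
```

```bash
sed -i 's/>-75/>-115/; s/range(-72/range(-114/' fit2.py; python3 fit2.py | head -10
```

```text
-114 2 med [28.2 -8.1] sd [1.7 5.5]
-108 4 med [25.7 -3.4] sd [11.3  8.1]
-102 14 med [9.9 0.5] sd [10.3  6.5]
-96 25 med [2.3 0.9] sd [12.8  9. ]
-90 155 med [-7.9  2.4] sd [ 9.2 15.3]
-84 117 med [  6.3 -12.4] sd [ 7.8 15.3]
-78 32 med [13.5 -2.4] sd [ 5.3 14.6]
-72 6 med [ -2.6 -14.4] sd [1.7 1. ]
-66 10 med [ -2.8 -13.2] sd [2.2 1.9]
-60 11 med [ -3.4 -12.8] sd [2.1 2.2]
```

```bash
python3 -m inch '{"gripper":[255,255,255,255,255],"dp":[[4,0,0],[4,2,6],[4,3,12],[4,3,12],[4,3,12]],"twist":[0,0,0,0,0]}'; python3 -m inch '{"gripper":[255,255,255,255,255],"dp":[[-4,0,0],[-8,0,0],[-12,0,0],[-14,0,0],[-14,0,0]],"twist":[0,0,0,0,0]}'; cat >> fit2.py <<'E'
k=X[(X[:,2]>-45)&(X[:,2]<16)];c=np.polyfit(k[:,2],k[:,:2]@R[:2,:2],1)
print("tilt tool x,y deg",np.degrees(np.arctan(c[0])),"offset at grasp",c[0]*44+c[1]+np.array([2.4,5])@R[:2,:2])
E
python3 fit2.py|tail -1; python3 g.py 503.8 -237.3 93
```

```text
time_s: 23.58
position: [495.1, -225.5, 152.4]
tcp_rot: [[0.267, 0.964, -0.002], [0.964, -0.267, 0.001], [0.001, -0.002, -1.0]]
ft_force: [-0.8, 0.0, -1.2]
opening: 10.9
gripper_force: 29.7
time_s: 24.0
position: [492.3, -240.0, 154.0]
tcp_rot: [[0.268, 0.963, 0.001], [0.963, -0.268, -0.0], [0.0, 0.001, -1.0]]
ft_force: [1.5, 2.6, -0.6]
opening: 11.2
gripper_force: 30.0
tilt tool x,y deg [ 1.5 -0.4] offset at grasp [ 3.2 -0.4]
t 24.05 pos [ 492.2 -239.7  153.9] yaw -15.5 F [ 1.6  1.7 -1. ] op 11.2 -> dp [ 5.4 10.5 60.9] tw 0.0
```

```bash
python3 -m inch '{"gripper":[255,255,255,255,255],"dp":[[5,0,-8],[9,0,-25],[9,0,-50],[9,0,-75],[9,0,-88]],"twist":[0,0,0,0,0]}'; python3 fit2.py|tail -1; python3 g.py 498.9 130.7 240
```

```text
time_s: 24.47
position: [495.0, -231.5, 245.6]
tcp_rot: [[0.267, 0.964, 0.003], [0.964, -0.267, -0.004], [-0.003, 0.003, -1.0]]
ft_force: [0.6, -0.3, -0.5]
opening: 10.8
gripper_force: 30.0
tilt tool x,y deg [ 2.9 -1. ] offset at grasp [ 3.2 -2.1]
t 24.52 pos [ 495.9 -232.2  247.6] yaw -15.5 F [ 0.6 -0.2  1.7] op 11.3 -> dp [350.6 -94.1   5.5] tw 0.0
```

```bash
python3 -m inch '{"gripper":[255,255,255,255,255],"dp":[[20,-5,0],[50,-13,0],[84,-22,0],[118,-31,0],[152,-40,0]],"twist":[0,0,0,0,0]}'>/dev/null;python3 -m inch '{"gripper":[255,255,255,255,255],"dp":[[34,-9,0],[68,-18,0],[102,-27,0],[136,-36,0],[160,-43,0]],"twist":[0,0,0,0,0]}'>/dev/null;python3 -m inch '{"gripper":[255,255,255,255,255],"dp":[[20,-5,0],[32,-9,0],[39,-11,0],[39,-11,0],[39,-11,0]],"twist":[0,0,0,0,0]}';python3 fit2.py|tail -1; python3 g.py 498.9 130.7 180
```

```text
time_s: 25.77
position: [497.3, 132.1, 241.3]
tcp_rot: [[0.267, 0.964, -0.001], [0.964, -0.267, -0.001], [-0.001, -0.0, -1.0]]
ft_force: [0.5, -0.4, -1.4]
opening: 10.8
gripper_force: 30.0
tilt tool x,y deg [ 4.1 -0.3] offset at grasp [ 3.9 -0.7]
t 25.82 pos [497.4 131.8 241.4] yaw -15.5 F [-0.7  0.4 -1.1] op 11.3 -> dp [-0.6  1.7 61.4] tw 0.0
```

```bash
python3 -m inch '{"gripper":[255,255,255,255,255],"dp":[[0,1,15],[0,1,30],[0,1,45],[0,1,55],[0,1,55]],"twist":[0,0,0,0,0]}';python3 fit2.py|tail -19; python3 - <<'E'
from h import *
print(px("scene",[498.9,130.7,82]),px("scene",[497.6,131.7,82]),get_obs()["position"])
a=cv2.imread("pics/scene0.png")[205:255,240:290];b=cv2.imread("pics/fit2.png")[175:255,240:290]
f=lambda i:cv2.resize(i,(400,i.shape[0]*400//50),interpolation=cv2.INTER_CUBIC)
A=f(a);B=f(b)[40:];B=B[:600];A=np.vstack([np.zeros((600-A.shape[0],400,3),np.uint8),A])
cv2.imwrite("pics/m.png",np.hstack([A,B]))  # 8x; left rows: img row=205+(y-200)/8 ; right: 175+(y+40)/8
E
```

```text
time_s: 26.23
position: [496.9, 131.3, 184.1]
tcp_rot: [[0.268, 0.963, -0.005], [0.963, -0.268, -0.0], [-0.002, -0.004, -1.0]]
ft_force: [-0.1, -0.7, -1.0]
opening: 11.0
gripper_force: 30.0
-108 105 med [-4. -4.] sd [16.4 15.1]
-102 151 med [ 1.3 -2.2] sd [13.2 14.4]
-72 6 med [-3.7 -7.5] sd [2.1 1.9]
-66 5 med [-3.2 -5.8] sd [2.3 1.4]
-60 9 med [-3.2 -7.3] sd [2.3 2.1]
-54 7 med [-4.8 -8.5] sd [2.9 1. ]
-48 12 med [-3.4 -7.2] sd [3.1 2.2]
-42 8 med [-4.6 -7. ] sd [2.8 2.2]
-36 11 med [-2.2 -6. ] sd [3.8 1.9]
-30 13 med [-3.8 -6.9] sd [3.2 2.3]
-24 9 med [-3.4 -6.3] sd [2.9 1.1]
-18 16 med [-1.8 -5.6] sd [3.9 3.6]
-12 10 med [-4.5 -4.2] sd [3.5 3.4]
-6 13 med [-3.  -3.5] sd [3.4 2.6]
0 9 med [-3.2 -4.8] sd [3.1 2.6]
6 15 med [-3.  -4.6] sd [3.3 2.6]
12 9 med [-3.6 -2.6] sd [3. 2.]
18 4 med [ 0.1 -5.4] sd [1.7 1.3]
tilt tool x,y deg [ 3.1 -0. ] offset at grasp [ 2.8 -0.6]
[267.7345571  223.53159707] [267.10791162 223.44161368] [497.73408923 131.54293816 185.59238757]
```

View pics/m.png

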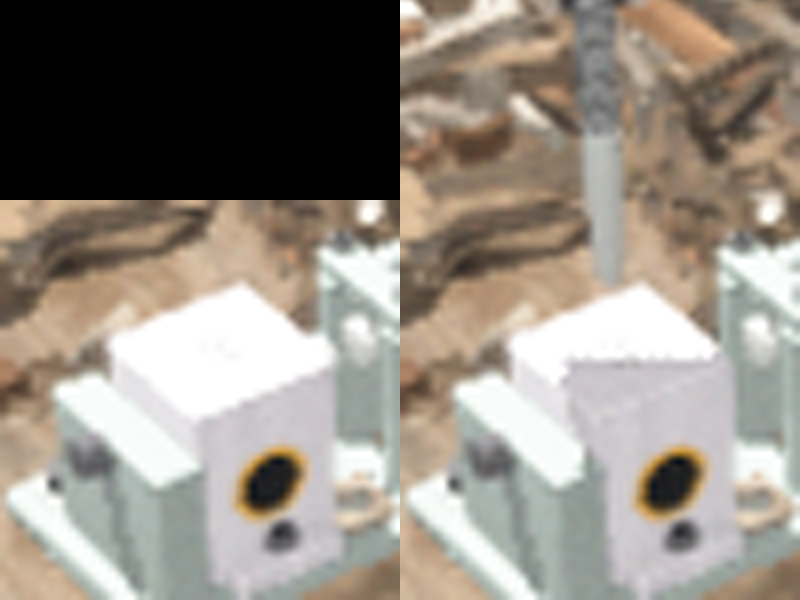

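```bash
python3 -m inch '{"gripper":[255,255,255,255],"dp":[[2,1,0],[4,2,0],[4,2,0],[4,2,0]],"twist":[0,0,0,0]}'|egrep "pos|force"; python3 fit2.py|tail -1; python3 -m inch '{"gripper":[255,255,255,255],"dp":[[0,0,1],[0,0,3],[0,0,4],[0,0,4]],"twist":[0,0,0,0]}'|egrep "pos|force";python3 -m inch '{"gripper":[255,255,255],"dp":[[0,0,2],[0,0,2],[0,0,2]],"twist":[0,0,0]}'|egrep "pos|force"
```

```text
position: [502.1, 135.7, 187.5]
ft_force: [0.4, -0.7, -0.4]
gripper_force: 30.0
tilt tool x,y deg [ 2.7 -0.6] offset at grasp [ 3.1 -0.9]
position: [501.2, 135.6, 182.2]
ft_force: [0.8, -0.4, -1.4]
gripper_force: 30.0
position: [501.4, 135.6, 180.4]
ft_force: [-0.4, -0.1, -1.3]
gripper_force: 30.0
```

```bash
for i in 1; do python3 -m inch '{"gripper":[255,255,255],"dp":[[0,0,2],[0,0,3],[0,0,3]],"twist":[0,0,0]}'|egrep "pos|ft_f"; python3 -m inch '{"gripper":[255,255,255],"dp":[[0,0,1],[0,0,2],[0,0,2]],"twist":[0,0,0]}'|egrep "pos|ft_f"; done; python3 - <<'E'
from h import *
np.set_printoptions(precision=1,suppress=True)
p,d=capture("scene");b=p[195:235,255:280].astype(int)
cv2.imwrite("pics/x.png",p[:,:,::-1])
d0=np.load("scene0.npy");df=(abs(d-d0)>15)
for r in range(205,226): 
    k=np.where(df[r,255:282])[0]+255;print(r,k.min() if len(k) else "",k.max() if len(k) else "",len(k))
E
```

```text
position: [501.3, 135.6, 177.2]
ft_force: [1.2, 0.4, -0.8]
position: [501.4, 135.6, 175.4]
ft_force: [0.2, -0.7, -0.8]
205 265 269 5
206 265 269 5
207 265 269 5
208 265 269 5
209 265 269 5
210 265 269 5
211 265 269 5
212 263 269 6
213 266 269 4
214 266 269 4
215 266 268 3
216 266 268 3
217 267 267 1
218   0
219   0
220   0
221 268 268 1
222 279 280 2
223 280 281 2
224 281 281 1
225   0
```

```bash
python3 -m inch '{"gripper":[255,255,255],"dp":[[0,0,2],[0,0,3],[0,0,3]],"twist":[0,0,0]}'|egrep "pos|ft_f"; python3 -m inch '{"gripper":[255,255,255],"dp":[[0,0,1],[0,0,2],[0,0,2]],"twist":[0,0,0]}'|egrep "pos|ft_f"; python3 -m inch '{"gripper":[255,255,255],"dp":[[0,0,1],[0,0,2],[0,0,2]],"twist":[0,0,0]}'|egrep "pos|ft_f"
```

```text
position: [501.3, 135.6, 172.3]
ft_force: [0.4, 0.2, -0.6]
position: [501.4, 135.6, 170.4]
ft_force: [0.9, 0.1, -1.7]
position: [501.3, 135.6, 168.4]
ft_force: [-0.3, 0.1, -1.3]
```

```bash
python3 -m inch '{"gripper":[255,255,255],"dp":[[0,0,1],[0,0,2],[0,0,2]],"twist":[0,0,0]}'|egrep "pos|ft_f"; python3 -m inch '{"gripper":[255,255,255],"dp":[[0,0,1],[0,0,2],[0,0,2]],"twist":[0,0,0]}'|egrep "pos|ft_f"; python3 fit2.py|tail -17
```

```text
position: [501.3, 135.6, 166.4]
ft_force: [0.1, -0.2, -1.3]
position: [501.4, 135.6, 164.4]
ft_force: [1.4, 1.4, -0.7]
-72 4 med [-3.1 -6.8] sd [2.4 1.9]
-66 10 med [-2.3 -6.9] sd [2.9 2.4]
-60 7 med [-3.1 -6.5] sd [2.6 1. ]
-54 9 med [-4.5 -7.4] sd [3.5 2. ]
-48 10 med [-2.1 -6.4] sd [3.6 2. ]
-42 12 med [-4.  -6.7] sd [3.9 2.4]
-36 10 med [-2.7 -6.3] sd [3.2 2.7]
-30 9 med [-4.4 -4.6] sd [3.3 3.2]
-24 11 med [-4.7 -6. ] sd [3.  3.1]
-18 10 med [-5.1 -5. ] sd [3.3 1.6]
-12 12 med [-2.8 -4.9] sd [2.6 2.4]
-6 9 med [-0.6 -4.6] sd [4.  1.5]
0 11 med [-3.  -4.6] sd [3.3 2.4]
6 10 med [-2.5 -4. ] sd [3.7 2.6]
12 14 med [-2.4 -2.1] sd [4.2 2.5]
18 3 med [-1.8 -5.1] sd [2.6 1.6]
tilt tool x,y deg [ 4.  -0.2] offset at grasp [ 4.  -0.5]
```

```bash
for i in 1; do python3 -m inch '{"gripper":[255,255,255],"dp":[[0,0,1],[0,0,1],[0,0,1]],"twist":[0,0,0]}'|egrep "pos|ft_f"; python3 -m inch '{"gripper":[255,255,255],"dp":[[0,0,1],[0,0,1],[0,0,1]],"twist":[0,0,0]}'|egrep "pos|ft_f"; python3 -m inch '{"gripper":[255,255,255],"dp":[[0,0,1],[0,0,1],[0,0,1]],"twist":[0,0,0]}'|egrep "pos|ft_f"; done
```

```text
position: [501.4, 135.6, 163.6]
ft_force: [0.4, -0.0, -1.6]
position: [501.4, 135.6, 162.5]
ft_force: [0.1, 0.1, -1.1]
position: [501.4, 135.6, 161.5]
ft_force: [0.5, -0.4, -0.5]
```

```bash
python3 - <<'E'
from h import *
p,d=capture("scene");d0=np.load("scene0.npy");g=p.astype(int).sum(2)//3
for r in range(208,230): print(r,[int(x) for x in (d-d0)[r,261:275]],[int(x) for x in g[r,261:275]])
print(px("scene",[498.5,131,82]))
E
```

```text
208 [-4, -4, -2, 0, -165, -232, -232, -232, -227, -3, 4, -1, 5, 0] [131, 106, 70, 107, 180, 184, 182, 170, 161, 172, 161, 130, 121, 104]
209 [1, 6, -7, 2, -166, -174, -230, -229, -223, -3, -5, 1, 0, 2] [96, 73, 72, 119, 177, 182, 181, 173, 161, 175, 170, 159, 125, 93]
210 [-7, -9, -5, -6, -219, -219, -220, -223, -207, -5, -5, 0, 1, -2] [82, 102, 116, 159, 179, 184, 183, 171, 166, 176, 173, 164, 132, 112]
211 [-1, 3, 4, 4, -209, -215, -217, -210, -215, -6, 3, -2, -1, -5] [124, 171, 177, 183, 176, 181, 181, 172, 163, 180, 181, 167, 144, 137]
212 [-7, 3, 1412, -2, -206, -213, -212, -205, -209, -1, 3, -3, 2, 4] [164, 174, 186, 186, 174, 184, 182, 173, 166, 180, 180, 172, 162, 152]
213 [-2, -7, 7, -6, -204, -209, -208, -196, -205, 2, 3, 2, 0, 3] [166, 178, 185, 183, 177, 180, 179, 172, 165, 182, 175, 175, 169, 159]
214 [-4, 1, 0, -4, -202, -193, -204, -201, -199, 3, -3, 15, 9, -4] [155, 161, 178, 184, 175, 180, 179, 172, 159, 174, 174, 178, 181, 166]
215 [0, 0, -1, 1, -1, -197, -199, -187, -187, -3, 0, -3, -2, -1] [161, 159, 170, 181, 173, 180, 180, 176, 186, 213, 166, 170, 176, 174]
216 
[... 1096 characters left out ...]
 146, 182, 158, 193, 198, 198, 195, 198, 197]
225 [0, 0, 0, 1, -6, 2, -6, -1, 0, -1, -2, 1, -3, 0] [195, 195, 196, 194, 198, 190, 175, 191, 178, 196, 196, 212, 239, 233]
226 [-4, -1, 9, 1, -1, -4, 0, 0, -4, 5, 0, 4, -2, -3] [199, 199, 198, 197, 195, 200, 198, 197, 196, 199, 212, 251, 255, 255]
227 [0, -1, -4, -2, 2, 0, 0, 1, -1, 0, 9, 0, 2, 0] [200, 200, 201, 201, 201, 201, 199, 202, 201, 202, 238, 255, 255, 254]
228 [1, -2, -1, -1, 1, -3, -3, 0, -6, 1, -1, -1, -4, 7] [202, 201, 202, 201, 198, 197, 197, 199, 199, 203, 202, 228, 251, 236]
229 [1, -3, -4, 4, 2, -1, -1, -2, 2, -2, -2, 0, 3, -1218] [203, 200, 200, 197, 199, 197, 200, 202, 202, 203, 207, 201, 202, 202]
[267.54276977 223.50552331]
```

```bash
python3 -m inch '{"gripper":[255,255,255],"dp":[[0,0,1],[0,0,2],[0,0,2]],"twist":[0,0,0]}'|egrep "pos|ft_f"; python3 -m inch '{"gripper":[255,255,255],"dp":[[0,0,1],[0,0,1],[0,0,1]],"twist":[0,0,0]}'|egrep "pos|ft_f"; python3 -m inch '{"gripper":[255,255,255],"dp":[[0,0,1],[0,0,1],[0,0,1]],"twist":[0,0,0]}'|egrep "pos|ft_f"; python3 - <<'E'
from h import *
p,d=capture("scene");d0=np.load("scene0.npy");g=p.astype(int).sum(2)//3
for r in range(217,229): print(r,[int(x) for x in (d-d0)[r,263:273]],[int(x) for x in g[r,263:273]])
E
```

```text
position: [501.3, 135.6, 159.3]
ft_force: [0.3, -0.2, -0.6]
position: [501.4, 135.6, 158.6]
ft_force: [-0.2, 0.4, -0.9]
position: [501.4, 135.6, 157.6]
ft_force: [-0.4, -1.1, -1.3]
217 [-4, -4, 3, -187, -39, -36, -40, 0, 2, 0] [180, 214, 228, 176, 178, 173, 234, 255, 255, 242]
218 [5, -6, 3, -34, -25, -29, -29, 1, 1, 0] [241, 254, 255, 176, 180, 173, 234, 255, 255, 255]
219 [2, 2, 4, -23, -25, -24, -20, 0, 2, -2] [255, 255, 255, 184, 179, 173, 236, 255, 255, 255]
220 [0, 2, -2, -17, -17, -20, -14, -3, 9, -1] [255, 255, 255, 221, 178, 188, 245, 255, 255, 255]
221 [2, -3, -5, -13, -11, -13, -10, 0, -2, 0] [255, 255, 253, 237, 177, 190, 247, 255, 255, 255]
222 [1, 2, 1, 2, -14, -8, -5, -3, 6, 0] [255, 254, 244, 202, 168, 199, 248, 253, 229, 254]
223 [2, 0, 0, 4, 1, -4, 0, 5, 2, -2] [196, 185, 151, 172, 135, 176, 189, 177, 198, 194]
224 [-2, 0, -2, -7, -2, -3, -3, -2, 1, -5] [196, 194, 164, 148, 181, 156, 194, 199, 198, 199]
225 [3, 3, -2, 6, -5, -2, 2, -4, -1, 1] [197, 196, 195, 190, 170, 192, 178, 194, 195, 211]
226 [2, 1, 1, 0, 0, 2, 5, 1, -1, 0] [197, 199, 198, 198, 200, 200, 199, 198, 213, 250]
227 [5, -2, 1, 0, 0, 1, -3, 0, 6, -3] [199, 200, 200, 200, 200, 199, 202, 201, 243, 255]
228 [1, -2, -2, 1, -2, 0, -5, -1, 0, 4] [200, 199, 199, 199, 200, 199, 198, 199, 236, 254]
```

```bash
python3 -m inch '{"gripper":[255,255,255],"dp":[[0,0,1],[0,0,1],[0,0,1]],"twist":[0,0,0]}'|egrep "pos|ft_f"; python3 -m inch '{"gripper":[255,255,255],"dp":[[0,0,1],[0,0,1],[0,0,1]],"twist":[0,0,0]}'|egrep "pos|ft_f"; python3 -m inch '{"gripper":[255,255,255],"dp":[[0,0,1],[0,0,1],[0,0,1]],"twist":[0,0,0]}'|egrep "pos|ft_f"
```

```text
position: [501.7, 135.7, 156.9]
ft_force: [0.7, -0.6, 0.6]
position: [502.1, 135.7, 156.5]
ft_force: [0.4, 0.1, 5.5]
position: [502.5, 135.8, 156.2]
ft_force: [-0.9, 0.4, 8.9]
```

```bash
python3 - <<'E'
from h import *
g=0;D=0;N=8
for i in range(N):
    p,d=capture("scene");g=g+p.astype(float).mean(2)/N;D=D+d/N
d0=np.load("scene0.npy")
for r in range(218,229): print(r,[int(x) for x in (D-d0)[r,260:277]],[int(x) for x in g[r,260:277]])
c=camera_info("scene");a=np.radians(12.7);X=np.array([np.cos(a),np.sin(a),0]);Y=np.array([-np.sin(a),np.cos(a),0])
def model(x,y):
    o=np.array([x,y,82.]);S=16;im=np.zeros((14*S,20*S),np.uint8)
    f=lambda q:tuple(int(round(((px("scene",q)-[259,218]+.5)[i])*S*16)) for i in(0,1))
    for e in(X,Y): cv2.line(im,f(o-11*e),f(o+11*e),255,4,cv2.LINE_AA,4)
    t=np.linspace(0,2*np.pi,40);cv2.polylines(im,[np.array([f(o+6*(np.cos(k)*X+np.sin(k)*Y)) for k in t])],True,255,4,cv2.LINE_AA,4)
    return im.reshape(14,S,20,S).mean((1,3))
G=g[218:232,259:279];W=np.zeros_like(G,bool);W[6:10,1:11]=True;W[5,1:7]=True;W[5,9:11]=True
res=[]
for x in np.arange(492,506,.5):
    for y in np.arange(124,138,.5):
        m=model(x,y)[W];A=np.c_[m,np.ones_like(m)];s=np.linalg.lstsq(A,G[W],rcond=None)
        if s[0][0]<0: res.append((s[1][0] if len(s[1]) else 9e9,x,y,s[0][0]))
res.sort();print(res[:6],G[W].var()*W.sum())
E
python3 fit2.py|tail -1
```

```text
218 [0, 4, 0, 2, -2, 0, -31, -24, -30, -33, -2, -3, -1, 0, 1, -174, 3] [166, 176, 206, 242, 254, 255, 184, 180, 176, 235, 255, 255, 255, 247, 207, 175, 150]
219 [2, -3, -2, 1, 2, -1, -22, -27, -23, -23, 0, 0, 1, -1, 8, 0, 0] [240, 248, 254, 255, 255, 255, 224, 180, 175, 234, 255, 255, 255, 255, 253, 221, 122]
220 [-3, 0, -1, -1, 0, 1, -16, -16, -20, -17, -1, 7, -1, 1, 0, 1, -1] [255, 255, 255, 255, 255, 255, 240, 178, 174, 234, 255, 255, 255, 255, 255, 255, 213]
221 [3, -2, 1, 0, -3, -3, -12, -14, -12, -13, 0, -1, -3, 0, 0, 3, 1] [255, 255, 255, 255, 255, 253, 235, 177, 177, 236, 255, 255, 255, 255, 255, 255, 255]
222 [0, -4, -152, 1, 3, 0, 4, -12, -10, -9, -3, 4, 0, -3, -1, -1, 3] [255, 255, 255, 255, 254, 244, 200, 168, 185, 238, 253, 229, 254, 235, 254, 235, 254]
223 [3, 0, 1, 0, -1, -159, 1, 0, -2, -1, 0, 3, 0, 0, 2, 4, -1] [196, 195, 196, 195, 186, 154, 172, 145, 169, 179, 177, 196, 196, 196, 196, 196, 195]
224 [-2, 1, 1, 0, 3, 0, -4, 0, 0, -3, -1, -148, -3, -6, -3, -2, 3] [197, 196, 197, 197, 193, 168, 149, 180, 154, 193, 198, 196, 197, 197, 198, 197, 197]
225 [1, 0, -2, 0, 3, 
[... 268 characters left out ...]
, 200]
227 [2, 0, 0, 0, -2, 1, 0, -1, 1, -2, 0, 4, -2, 1, 0, -2, -1] [201, 201, 201, 200, 199, 200, 200, 200, 199, 200, 200, 242, 255, 255, 254, 209, 207]
228 [2, -2, 0, 3, -1, 0, -2, 0, 0, -5, -302, 0, 0, -157, 5, 0, 1] [205, 200, 199, 199, 199, 199, 198, 198, 199, 198, 199, 235, 254, 250, 236, 201, 200]
tilt tool x,y deg [2.5 0.5] offset at grasp [ 2.2 -0.4]Traceback (most recent call last):
  File "<stdin>", line 18, in <module>
  File "<stdin>", line 12, in model
  File "<stdin>", line 10, in <lambda>
  File "<stdin>", line 10, in <genexpr>
  File "h.py", line 10, in px
    c=camera_info(name);q=np.array(c["world_to_cam"])@np.r_[p,1]
ValueError: time passes only in moves, steps and waits
```

```bash
python3 - <<'E'
from h import *
N=4;g=0
for i in range(N): g=g+capture("scene")[0].astype(float).mean(2)/N
c=camera_info("scene");M=np.array(c["world_to_cam"])
def P(q):
    q=M[:3,:3]@q+M[:3,3];return np.array([c["fx"]*q[0]/q[2]+c["cx"],c["fy"]*q[1]/q[2]+c["cy"]])
a=np.radians(12.7);X=np.array([np.cos(a),np.sin(a),0]);Y=np.array([-np.sin(a),np.cos(a),0])
def model(x,y):
    o=np.array([x,y,82.]);S=16;im=np.zeros((14*S,20*S),np.uint8)
    def f(q): v=(P(q)-[259,218]+.5)*S*16;return (int(v[0]),int(v[1]))
    for e in(X,Y): cv2.line(im,f(o-11*e),f(o+11*e),255,4,cv2.LINE_AA,4)
    t=np.linspace(0,2*np.pi,40);cv2.polylines(im,[np.array([f(o+6*(np.cos(k)*X+np.sin(k)*Y)) for k in t])],True,255,4,cv2.LINE_AA,4)
    return im.reshape(14,S,20,S).mean((1,3))
G=g[218:232,259:279];W=np.zeros_like(G,bool);W[6:10,1:11]=True;W[5,1:7]=True;W[5,9:11]=True
res=[]
for x in np.arange(492,506,.5):
    for y in np.arange(124,138,.5):
        m=model(x,y)[W];A=np.c_[m,np.ones_like(m)];s=np.linalg.lstsq(A,G[W],rcond=None)
        if s[0][0]<0 and len(s[1]): res.append((round(float(s[1][0])),x,y,*np.round(P(np.array([x,y,82.])),2)))
res.sort();print(*res[:6],G[W].var()*W.sum(),sep="\n")
E
```

```text
(1872, np.float64(498.5), np.float64(132.5), np.float64(267.34), np.float64(223.19))
(2024, np.float64(498.0), np.float64(133.0), np.float64(267.08), np.float64(223.13))
(2056, np.float64(498.5), np.float64(133.0), np.float64(267.27), np.float64(223.09))
(2079, np.float64(498.0), np.float64(132.5), np.float64(267.15), np.float64(223.24))
(2173, np.float64(498.5), np.float64(132.0), np.float64(267.41), np.float64(223.3))
(2301, np.float64(499.0), np.float64(132.5), np.float64(267.52), np.float64(223.14))
7904.944299768518
```

```bash
python3 -m inch '{"gripper":[255,255,255,255,255],"dp":[[0,0,-0.5],[0,0,-1],[0,0,-1],[0,0,-1],[0,0,-1]],"twist":[0,0,0,0,0]}'|egrep "time|pos|ft_f"; python3 -m inch '{"gripper":[255,255],"dp":[[0,0,0],[0,0,0]],"twist":[0,0]}'|egrep "ft_f"; python3 fit2.py|tail -1; python3 - <<'E'
from h import *
g=0
for i in range(4): g=g+capture("scene")[0].astype(float).mean(2)/4
for r in range(219,226): print(r,g[r,263:273].astype(int))
print(get_obs()["ft_force"],get_obs()["time_s"])
# lever check: bar back at rest?
p,d=capture("scene");d0=np.load("scene0.npy");print("lever/stand diff",(abs(d-d0)[160:200,300:345]>12).sum())
E
```

```text
time_s: 32.52
position: [502.1, 135.7, 156.4]
ft_force: [-0.2, 0.3, 5.3]
ft_force: [-0.4, 0.8, 5.6]
tilt tool x,y deg [ 2.4 -0.4] offset at grasp [ 2.3 -1.2]
219 [255 255 255 181 180 173 234 255 255 255]
220 [255 255 255 221 179 173 234 255 255 255]
221 [255 255 253 235 177 176 237 255 255 255]
222 [255 254 244 200 168 185 238 253 229 254]
223 [197 186 154 173 141 168 178 178 195 196]
224 [197 192 170 150 180 156 192 197 196 198]
225 [196 196 196 190 173 190 180 196 195 210]
[ 0.17579855 -0.40923203  5.52013713] 32.9333
lever/stand diff 28
```

```bash
python3 -c "
from workcell import close_job
print(close_job())"
```

```text
the job is handed in; nothing more can be done
None
```

I handed the job in at about 33 s with the lever back at rest. The dowel was pressed until the lever stopped hard at about 24 N (head not checked by camera). The punch is held about 2–3° off upright, with its point within about 2 mm of the mark and pressed down with about 6 N. On the way, the punch slipped from the grip once and dropped back leaning in its hole, and regripping it there put about 75 N on the wrist for a moment.

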